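Ready a screen separator: hang the baskets, scrape the plate, check it

TASK

Get the screen separator ready for its next batch: first hang every parts basket standing on its plate by the handle on the drying rail, each on a double hook of its own; then take the yellow scraper, push every broken piece of screen off the plate into the orange catch tray with it (never touch the sharp pieces with the gripper or arm) and hang the scraper by its handle on a free double hook. Then check the clean plate: take the white infrared thermometer from its holster, hold it steady about 10 cm above the plate, lens aimed at the red ringed spot, for two seconds, and stand it back in its holster. Everything hung must hang free, its bar seated down in both prongs; leave the can and the screwdriver alone.

Things in the scene. Friction and masses are not known exactly. Their poses are not given: they have to be found in the camera images.
- separator: Screen separator, fixed: grey box 240 (x) x 360 (y) x 75 high, its top a flat aluminium plate. Origin: centre of its underside, on the bench, z up. Lips 6 high and 6 wide edge the plate on both x sides and at +y (inside them it spans x = -114 to 114 and ends at y = 174). The -y edge, y = -180, is open and level: pieces pushed over it fall into the orange catch tray fixed below.
- plate_mid (a point): Centre of the plate's upper surface, 75 above the bench, marked with a red ring 42 across: the spot to measure; axes as separator.
- tray_mid (a point): Centre of the orange catch tray's inside floor, 22 above the bench (53 below the plate); axes as separator. Open on top, inside 228 (x) x 100 (y), directly against the machine's -y side; its other three walls end 60 above the bench, 15 below the plate.
- thermometer: White infrared thermometer with a black foot, 36 (x) x 26 (y) x 105 high, 0.12 kg, standing upright in its holster, lens down. Origin: the lens, at the centre of its underside; it looks along its own -z. Pinch its upper half from above, fingers closing along x.
- holster (a point): Centre of the floor of the black holster fixed to the separator's +y side, 12 above the bench; axes as separator. Its open-topped pocket is 44 (x) x 34 (y) and 45 deep: 4 mm to spare on each side. The thermometer stands in it with its x along the pocket's x.
- rail: Drying rail, fixed: steel base plate 8 thick (x -120 to 30, 420 long in y), two end posts, a cross bar along y 222 above the bench; nothing on it is higher than 240. Origin on the bench below the cross bar. Three double hooks 140 apart in y stand out to -x, towards the robot; a handle goes on from the front, the prongs passing under its bar, and is then let down.
- hook1 (a point): Double hook 1 (+y end): where the centre of a hung handle bar lies, 210 above the bench, 70 in front of the cross bar; axes as rail. Two prongs of 7 mm wire, 36 to either side in y (fingers fit in the 65 gap), each with a steep trough centred here, 13 wide in x at its bottom, 25 at its top; its bottom is 4 below this point; red tips 30 higher at x = -22, a 20 mm step at +x.
- hook2 (a point): Double hook 2 (middle): where the centre of a hung handle bar lies, 210 above the bench, 70 in front of the cross bar; axes as rail. Two prongs of 7 mm wire, 36 to either side in y (fingers fit in the 65 gap), each with a steep trough centred here, 13 wide in x at its bottom, 25 at its top; its bottom is 4 below this point; red tips 30 higher at x = -22, a 20 mm step at +x.
- hook3 (a point): Double hook 3 (-y end): where the centre of a hung handle bar lies, 210 above the bench, 70 in front of the cross bar; axes as rail. Two prongs of 7 mm wire, 36 to either side in y (fingers fit in the 65 gap), each with a steep trough centred here, 13 wide in x at its bottom, 25 at its top; its bottom is 4 below this point; red tips 30 higher at x = -22, a 20 mm step at +x.
- basket1: Wire parts basket, blue grip, 64 (x) x 110 (y) x 50 high, about 0.3 kg, may be absent. Origin: centre of its underside, z up. A rigid bail handle stands at x = 0: round cross bar along y, 8 thick, 110 long, centre 125 above the underside, with a sleeve 16 (x) x 46 (y) x 20 (z) in its middle, to be pinched from above, fingers closing along x. Alike from both sides.
- basket2: Wire parts basket, green grip, 64 (x) x 110 (y) x 50 high, about 0.3 kg, may be absent. Origin: centre of its underside, z up. A rigid bail handle stands at x = 0: round cross bar along y, 8 thick, 110 long, centre 125 above the underside, with a sleeve 16 (x) x 46 (y) x 20 (z) in its middle, to be pinched from above, fingers closing along x. Alike from both sides.
- basket1_grip (a point): Centre of the sleeve on basket1's handle, 125 above its underside.
- basket2_grip (a point): Centre of the sleeve on basket2's handle, 125 above its underside.
- scraper: Scraper: yellow block 44 (x) x 124 (y) x 22 high, about 0.35 kg; wipes along its x with either long face. Origin: centre of its underside, z up. A rigid bow handle stands at x = 0: round cross bar along y, 8 thick, 110 long, centre 95 above the underside, with a red sleeve 16 (x) x 46 (y) x 20 (z) in its middle, to be pinched from above, fingers closing along x.
- scraper_grip (a point): Centre of the red sleeve on the scraper's handle, 95 above its underside.
- chip1: Broken piece of screen, black glass with a copper patch, about 58 (x) x 34 (y) x 5 thick, 20 g, lying loose on the plate; may be absent. Origin at the middle of its underside.
- chip2: Broken piece of screen, black glass with a copper patch, about 58 (x) x 34 (y) x 5 thick, 20 g, lying loose on the plate; may be absent. Origin at the middle of its underside.
- chip3: Broken piece of screen, black glass with a copper patch, about 58 (x) x 34 (y) x 5 thick, 20 g, lying loose on the plate; may be absent. Origin at the middle of its underside.
- chip4: Broken piece of screen, black glass with a copper patch, about 58 (x) x 34 (y) x 5 thick, 20 g, lying loose on the plate; may be absent. Origin at the middle of its underside.
- can: Spray can, 66 diameter, 190 high, standing on the bench; not part of the job. Origin at the centre of its underside.
- driver: Screwdriver 160 long lying on the bench; not part of the job.
Things that resemble listed ones, but are neither listed nor needed, are in the scene too. Of the things like the thermometer, leave any that is blue; of the rest the smaller one is meant. What is shaped like the chip4 but purple is not meant.

How it is judged:
By the outcome, as a careful person would: the job done as asked, in the order asked, and still so for the second after the job is handed in, with the robot touching nothing.
Of basket1, basket2 only 1 to 2 are there at a start; the rules pass over those that are not, and their reading is None.
Of chip1, chip2, chip3, chip4 only 3 to 4 are there at a start; the rules pass over those that are not, and their reading is None.
At some moment in a run one of basket1, basket2, scraper may be knocked a few centimetres aside while the robot is not near it.
It also fails if it takes over 210 s, if anything falls off the work surface, if the arm or the gripper's body presses on something with over 40 N, if the wrist force passes 120 N, or if a joint passes its speed limit or range.

ROBOT

A 6-joint arm with a two-finger parallel gripper is mounted at the origin on the work surface. World frame = base frame: x ahead of the robot, y to its left, z up, the work surface at z = 0. Lengths are in m, angles in rad, forces in N, time in s.
With the tool pointing down it reaches from about 0.275 to 0.825 m from the base axis. Payload 4.9 kg.
Tool frame: the origin (TCP) lies at the very end of the fingers, on their centre line; the grasp point (between the pads) lies 19 mm behind it; z points along the fingers, y is the line along which they close (so a half turn about z gives the same grasp; the last joint's range is limited). The gripper opens to 85 mm and grips with 20 to 120 N. Pads are 22 mm wide; open, the fingers measure 114 mm over their backs; the gripper's body (76 mm by 85 mm) begins 54 mm behind the grasp point. The pads swing forward as they close: fully open they stand 13 mm farther back than shut.
Start: joints at [0.995, 0.326, -0.193, 1.052, 0, 1.437], TCP at [0.235, 0.497, 0.231] pointing down, gripper open.
Joint ranges: [-2.65, 2.65], [-0.97, 1.79], [-1.3, 1.35], [-1.93, 2.1], [-1.47, 1.37], [-3.14, 3.14]. Speed limits (rad/s): [2.57, 2.57, 3.14, 3.14, 3.14, 3.14].

INTERFACE

Orientations are given as [roll, pitch, yaw] about the fixed x, y, z axes, in that order (R = Rz(yaw) Ry(pitch) Rx(roll)).
In Python, from station import arm gives the robot as it stands.
- The arm moves only by the shell command python3 -m jog 'ROWS' [FORCE]. ROWS is JSON, a list of rows, each a list of 7 numbers: the opening, from 0 (shut) to 1 (fully open), then the shift along the world's x, y, z in cm, then the turn, a rotation vector about the world's x, y, z in degrees. A call has 1 to 5 rows; each row shifts and turns the commanded pose from where the row before left it; what a row does not reach is not made up. A row lasts 1/12 s, in which the tool goes at most 41.7 mm and 7.16 degrees, less where a joint would pass 70% of its speed; a pose out of reach is approached as far as the arm can. A call with a gripper value outside its range is refused whole. The fingers move at their own pace and stop on an object; FORCE is the grip in N (left out, the last holds). Time passes only in rows, so rows that do not move let the fingers close. It gives the time, the measured TCP pose, the force, the opening and the grip force at its end, in the units of the state.
- arm.sense(): the state, without advancing time (a new reading comes with each control period).
- arm.grab_frame(name): name is "side" or "top"; returns (picture, depth): 400x640x3 uint8, red, green, blue; 400x640 float32, m along the optical axis (not along the pixel's ray), 0 where there is no reading.
- arm.camera_info(name): a dict with "K" (3x3 intrinsics, pixels), "k1" (the pictures are not rectified: a ray, as slopes to the right and down, at radius r is drawn at 1 + k1 r^2 times it, then the intrinsics apply), "rvec" (rotation vector, rad) and "tvec" (3), from world to camera coordinates, as OpenCV has them. Camera axes: x right, y down, z forward; pixel columns grow to the right and rows downward; lengths in m; the calibration is good to about 2 mm. A picture is of the moment at which its call begins. camera_info takes no time and is no camera call.
- arm.finish_job(): hands the job in; it is judged then, once.
The state is a dict: "time_s": time; "joints": joint angles; "joint_velocities": joint speeds; "joint_torque": joint torques, N m; "position": TCP position; "ee_rot": TCP orientation; "contact_force": force on the tool from outside, world axes, zero at the start; "moment": the same for the moment, N m; "gripper_width": finger opening in m; "grip_force": force on a finger pad.
Only numpy, scipy, OpenCV 4.12 (cv2) and the standard library are available. Lean on these libraries where they do the work, as an engineer would, in place of code of your own. Each camera call takes 0.05 s, during which the arm holds its last target. There are 200 camera calls.

## Working session

There is one attempt and no reset: what is moved stays moved. The work goes in short steps, Python scripts to look and compute and a shell command to move; the robot and the scene stay as the last step left them, time stands still between calls to the robot, and variables do not carry over. Pictures are saved under pics/ and viewed, at most 14 in all, crops included, and the job is handed in when it is done.

```bash
ls; mkdir -p pics; cat > h.py <<'E'
import numpy as np, cv2
from station import arm
def cam(n):
    c=arm.camera_info(n); K=np.array(c["K"],float); R=cv2.Rodrigues(np.array(c["rvec"],float))[0]; t=np.array(c["tvec"],float).ravel()
    return K,float(c["k1"]),R,t
def slopes(n,uv):
    K,k1,R,t=cam(n); d=np.array([k1,0,0,0,0.])
    return cv2.undistortPoints(np.array(uv,float).reshape(-1,1,2),K,d).reshape(-1,2)
def plane(n,uv,z):
    K,k1,R,t=cam(n); s=slopes(n,uv); d=np.c_[s,np.ones(len(s))]@R; o=-R.T@t
    return o+d*((z-o[2])/d[:,2])[:,None]
def depthpt(n,uv,dep):
    K,k1,R,t=cam(n); s=slopes(n,uv); p=np.c_[s,np.ones(len(s))]*np.array(dep).reshape(-1,1)
    return (p-t)@R
def proj(n,P):
    K,k1,R,t=cam(n); return cv2.projectPoints(np.array(P,float).reshape(-1,3),cv2.Rodrigues(R)[0],t,K,np.array([k1,0,0,0,0.]))[0].reshape(-1,2)
def cloud(n,dep):
    v,u=np.mgrid[0:400,0:640]; P=depthpt(n,np.c_[u.ravel(),v.ravel()],dep.ravel()).reshape(400,640,3); P[dep==0]=np.nan; return P
def grab(n,tag):
    im,d=arm.grab_frame(n); cv2.imwrite(f"pics/{tag}.png",cv2.cvtColor(im,cv2.COLOR_RGB2BGR)); np.savez(f"pics/{tag}.npz",im=im,d=d); return im,d
E
python3 - <<'E'
from h import *
for n in("top","side"):
    grab(n,n+"0"); K,k1,R,t=cam(n); print(n,K.tolist(),k1,-R.T@t,R.round(3).tolist())
print(arm.sense())
E
```

```text
pics
top [[455.3446037628294, 0.0, 315.9443187582878], [0.0, 455.3446037628294, 207.7515809673352], [0.0, 0.0, 1.0]] -0.10271983563269114 [0.33445995 0.00379815 1.37919163] [[-0.002, -1.0, 0.005], [-0.994, 0.002, -0.111], [0.111, -0.005, -0.994]]
side [[394.69841679764806, 0.0, 320.1361226136804], [0.0, 394.69841679764806, 197.2119260159158], [0.0, 0.0, 1.0]] 0.013586465472771559 [-0.10033836 -0.57265523  0.76477968] [[0.708, -0.706, -0.009], [-0.431, -0.421, -0.798], [0.56, 0.569, -0.603]]
{'time_s': 0.1, 'joints': array([ 9.94785373e-01,  3.26865748e-01, -1.93485570e-01,  1.05198782e+00,
        7.21292282e-06,  1.43659346e+00]), 'joint_velocities': array([ 1.21552010e-04, -1.15788279e-03,  3.60399964e-03,  5.85450661e-05,
       -3.90464922e-04, -6.72258995e-04]), 'joint_torque': array([ 1.34159727e-03, -4.44241011e+01,  2.63036549e+01,  7.89130601e-03,
       -5.34386743e-05,  7.88492173e-06]), 'position': array([0.23487147, 0.49675745, 0.23058168]), 'ee_rot': array([-3.14006468e+00, -2.13576819e-04,  2.69978439e+00]), 'contact_force': array([-0.04100427,  0.15274777, -0.38735482]), 'moment': array([ 0.01369599,  0.03766138, -0.02605479]), 'grip_force': 0.0, 'gripper_width': 0.08544407653215917}
```

View pics/top0.png

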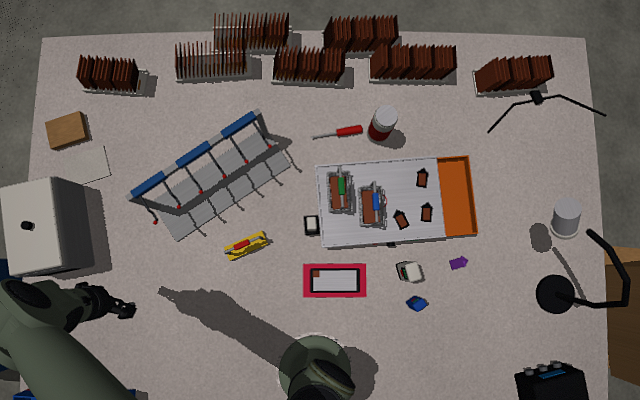

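View pics/side0.png

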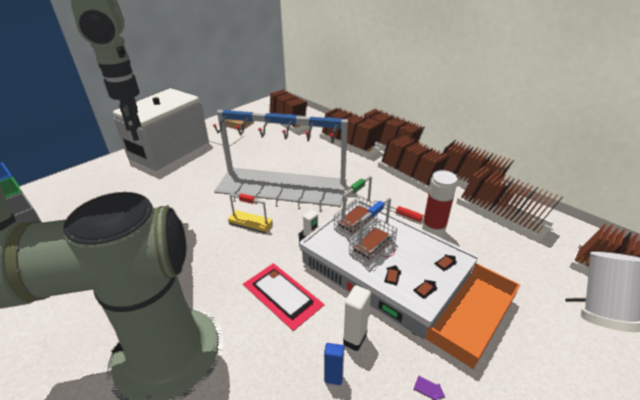

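Top view: candidates for the thermometer are the white one at (311,224) in the holster, a larger white one at (409,271) and a blue one at (417,303). I choose the holstered, smaller one. Chips are at (422,178), (401,218) and (427,212), with a purple lookalike at (459,263). Baskets are green at (340,188) and blue at (373,200). The scraper is at (246,245), and the rail's red tips are around (201,190).

```bash
python3 - <<'E'
from h import *
D={}
for n in("top","side"):
    f=np.load(f"pics/{n}0.npz"); im,d=f["im"],f["d"]; P=cloud(n,d); hsv=cv2.cvtColor(im,cv2.COLOR_RGB2HSV).astype(int); D[n]=(im,d,P,hsv)
    H,S,V=hsv[...,0],hsv[...,1],hsv[...,2]
    masks=dict(blue=(H>100)&(H<130)&(S>140)&(V>60),green=(H>50)&(H<80)&(S>120)&(V>40),red=((H<6)|(H>174))&(S>160)&(V>90),yellow=(H>20)&(H<32)&(S>150)&(V>90),orange=(H>7)&(H<18)&(S>190)&(V>150),white=(S<35)&(V>170)&(P[...,2]>0.05)&(P[...,2]<.2))
    for k,m in masks.items():
        c,l,s,ce=cv2.connectedComponentsWithStats(m.astype(np.uint8))
        for i in range(1,c):
            if s[i,4]>=12:
                q=P[l==i]; med=np.nanmedian(q,0).round(3)
                if med[0]>0.0 and abs(med[1])<.75: print(n,k,ce[i].round(1),s[i,4],s[i,2:4],med, np.nanpercentile(q[:,2],[5,95]).round(3))
E
python3 - <<'E'
import cv2
a=cv2.imread('pics/top0.png'); b=cv2.imread('pics/side0.png')
x=cv2.resize(a[100:280,110:490],None,fx=2.1,fy=2.1,interpolation=cv2.INTER_CUBIC); cv2.imwrite('pics/c1.png',x)
y=cv2.resize(b[100:370,200:530],None,fx=2.2,fy=2.2,interpolation=cv2.INTER_CUBIC); cv2.imwrite('pics/c2.png',y)
E
```

```text
top blue [237.7 123.8] 279 [35 27] [0.682 0.2   0.235] [0.232 0.239]
top blue [192.4 153.7] 275 [34 27] [0.603 0.317 0.236] [0.232 0.239]
top blue [147.3 183.9] 276 [34 27] [0.525 0.432 0.236] [0.232 0.239]
top blue [375.4 201.4] 102 [ 8 18] [ 0.482 -0.156  0.21 ] [0.206 0.214]
top blue [417.3 304.1] 145 [21 14] [ 0.207 -0.286  0.104] [0.024 0.108]
top blue [554.2 374.4] 31 [21  6] [ 0.001 -0.678  0.104] [0.097 0.11 ]
top green [340.8 185.7] 96 [ 7 18] [ 0.525 -0.068  0.21 ] [0.206 0.213]
top green [404.4 273.1] 12 [4 9] [ 0.295 -0.245  0.124] [0.114 0.136]
top red [349.2 129.8] 159 [25 10] [ 0.727 -0.105  0.023] [0.017 0.029]
top red [241.  244.4] 72 [15 10] [0.376 0.207 0.105] [0.101 0.11 ]
top red [306.7 274.4] 51 [20 33] [0.298 0.036 0.004] [0.    0.008]
top red [359. 296.] 13 [13  1] [ 0.223 -0.131  0.004] [-0.001  0.006]
top yellow [246.  239.1] 122 [41 20] [0.396 0.196 0.022] [0.018 0.027]
top yellow [248.7 245.4] 109 [35 14] [0.375 0.191 0.022] [0.017 0.029]
top yellow [263.7 244.5] 12 [7 4] [0.377 0.153 0.022] [0.017 0.024]
top yellow [234.1 256. ] 51 [20  9] [0.343 0.246 0.
[... 1185 characters left out ...]
] 445 [42 20] [0.369 0.196 0.021] [0.014 0.024]
side white [484.9  39.1] 9665 [359  89] [2.172 0.363 0.123] [0.057 0.192]
side white [346. 158.] 15 [ 1 15] [0.719 0.141 0.101] [0.074 0.127]
side white [444.  177.2] 252 [25 13] [ 0.718 -0.197  0.189] [0.187 0.191]
side white [362.5 198.4] 14 [7 7] [ 0.575 -0.049  0.123] [0.08  0.126]
side white [371.1 200.8] 13 [5 9] [ 0.577 -0.076  0.124] [0.116 0.136]
side white [351.7 207.8] 43 [16 12] [ 0.557 -0.023  0.076] [0.072 0.11 ]
side white [337.6 212.6] 17 [8 7] [ 0.487 -0.044  0.124] [0.08  0.125]
side white [397.8 263. ] 7076 [178 112] [ 0.475 -0.251  0.075] [0.073 0.082]
side white [357.6 297.1] 370 [26 23] [ 0.296 -0.27   0.149] [0.147 0.151]
```

View pics/c1.png

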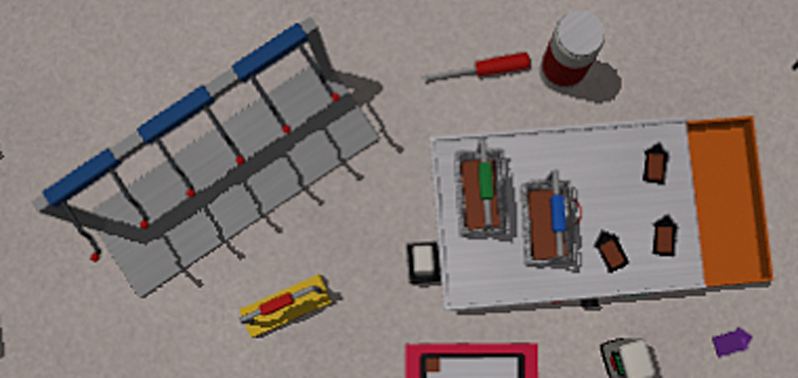

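View pics/c2.png

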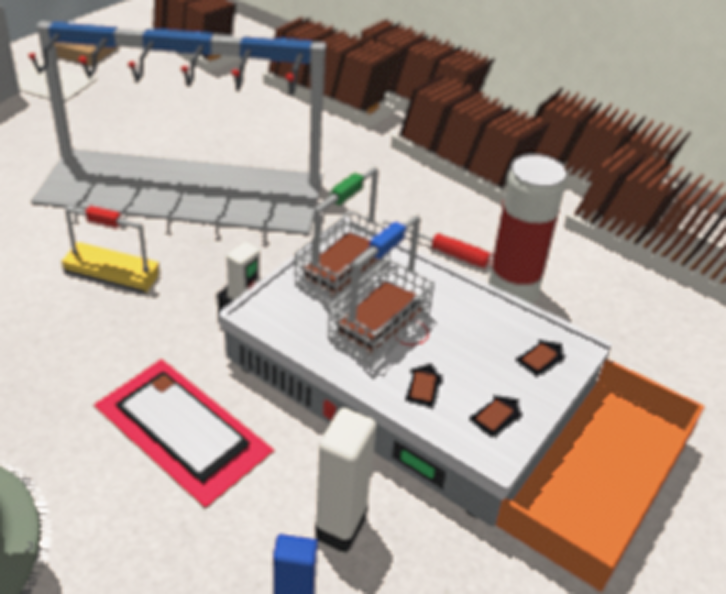

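The close crops confirm the choice: the holstered thermometer with its green display is at top (311,224). Both baskets stand on the plate, three chips show, and hook tips come in three pairs. Next, precise measurements.

```bash
cat > m.py <<'E'
from h import *
def masks(hsv):
    H,S,V=hsv[...,0],hsv[...,1],hsv[...,2]
    return dict(blue=(H>100)&(H<130)&(S>140)&(V>60),green=(H>50)&(H<80)&(S>120)&(V>40),red=((H<8)|(H>172))&(S>140)&(V>80),yellow=(H>20)&(H<32)&(S>150)&(V>90))
def tri(a,b):
    L=[]
    for n,uv in(("top",a),("side",b)):
        K,k1,R,t=cam(n); s=slopes(n,[uv])[0]; d=R.T@np.r_[s,1]; L.append((-R.T@t,d/np.linalg.norm(d)))
    A=sum(np.eye(3)-np.outer(d,d) for o,d in L); B=sum((np.eye(3)-np.outer(d,d))@o for o,d in L)
    p=np.linalg.solve(A,B); gap=[np.linalg.norm(np.cross(p-o,d)) for o,d in L]; return p.round(4),np.round(gap,4)
def find(tag,n,key,zlo,zhi,box,vmin=0):
    f=np.load(f"pics/{tag}.npz"); P=cloud(n,f["d"]); m=masks(cv2.cvtColor(f["im"],cv2.COLOR_RGB2HSV).astype(int))[key]
    m&=(P[...,2]>zlo)&(P[...,2]<zhi)&(P[...,0]>box[0])&(P[...,0]<box[1])&(P[...,1]>box[2])&(P[...,1]<box[3])
    v,u=np.nonzero(m); return np.c_[u,v].astype(float),P[m]
def line(tag,zbar,c,yl=.06,zt=.012):
    """bar direction from top-view points at bar height near c"""
    f=np.load(f"pics/{tag}.npz"); P=cloud("top",f["d"]); m=(abs(P[...,2]-zbar)<zt)&(np.hypot(P[...,0]-c[0],P[...,1]-c[1])<yl)
    q=P[m][:,:2]; w,V=np.linalg.eigh(np.cov(q.T)); d=V[:,1]; return q.mean(0).round(4),np.degrees(np.arctan2(d[1],d[0])).round(1),len(q),np.sqrt(w).round(4)
def grip(tt,ts,key,zlo,zhi,box,zbar):
    a,_=find(tt,"top",key,zlo,zhi,box); b,_=find(ts,"side",key,zlo,zhi,box)
    print(key,"tri",*tri(a.mean(0),b.mean(0)),"top-plane",plane("top",[a.mean(0)],zbar+.01).round(4)[0],"side-plane",plane("side",[b.mean(0)],zbar+.006).round(4)[0],"bar",*line(tt,zbar,plane("top",[a.mean(0)],zbar+.01)[0]))
E
python3 - <<'E'
from m import *
grip("top0","side0","green",.18,.23,(.3,.7,-.3,.1),.2)
grip("top0","side0","blue",.18,.23,(.3,.6,-.3,.1),.2)
grip("top0","side0","red",.09,.12,(.3,.5,.1,.3),.095)
# red tips
for n in("top","side"):
    f=np.load(f"pics/{n}0.npz");P=cloud(n,f["d"]);H=cv2.cvtColor(f["im"],cv2.COLOR_RGB2HSV).astype(int)
    m=((H[...,0]<8)|(H[...,0]>172))&(H[...,1]>110)&(H[...,2]>70)
    c,l,s,ce=cv2.connectedComponentsWithStats(m.astype(np.uint8))
    for i in range(1,c):
        q=np.nanmedian(P[l==i],0)
        w=plane(n,[ce[i]],.24)[0]
        if s[i,4]>=3 and s[i,4]<40 and .35<w[0]<.75 and 0<w[1]<.55: print(n,"tip",ce[i].round(1),s[i,4],w.round(4),q.round(3))
# blue rail covers top
f=np.load("pics/top0.npz");P=cloud("top",f["d"])
m=(abs(P[...,2]-.236)<.008)&(P[...,0]>.4)&(P[...,1]>.1)
q=P[m][:,:2];w,V=np.linalg.eigh(np.cov(q.T));print("crossbar",q.mean(0),V[:,1],cv2.minAreaRect(q.astype(np.float32)))
m=(abs(P[...,2]-.075)<.006)&(P[...,0]>.3)&(P[...,0]<.8)&(P[...,1]<.1)&(P[...,1]>-.45)
mm=cv2.morphologyEx(m.astype(np.uint8),cv2.MORPH_OPEN,np.ones((5,5)))
c,l,s,ce=cv2.connectedComponentsWithStats(mm);i=1+np.argmax(s[1:,4]);v,u=np.nonzero(l==i)
q=plane("top",np.c_[u,v],.075)[:,:2].astype(np.float32);print("plate",cv2.minAreaRect(q),np.median(P[l==i][:,2]))
im=f["im"];h=cv2.cvtColor(im,cv2.COLOR_RGB2HSV).astype(int)
m=(h[...,1]<40)&(h[...,2]>150)&(P[...,2]>.10)&(P[...,2]<.13)&(abs(P[...,0]-.434)<.05)&(abs(P[...,1]-.011)<.05)
v,u=np.nonzero(m);a=[u.mean(),v.mean()];q=plane("top",np.c_[u,v],.117)[:,:2].astype(np.float32);print("therm",a,plane("top",[a],.117),cv2.minAreaRect(q))
E
```

```text
green tri [ 0.5259 -0.0686  0.1994] [0.0013 0.0013] top-plane [ 0.5233 -0.0671  0.21  ] side-plane [ 0.5198 -0.0752  0.206 ] bar [ 0.5226 -0.0663] -176.3 170 [0.004  0.0285]
blue tri [ 0.4844 -0.1587  0.1998] [0.0012 0.0012] top-plane [ 0.4822 -0.1564  0.21  ] side-plane [ 0.4789 -0.164   0.206 ] bar [ 0.4825 -0.1561] -177.3 177 [0.0042 0.0287]
red tri [0.3751 0.2092 0.0935] [0.0004 0.0004] top-plane [0.3744 0.2076 0.105 ] side-plane [0.3701 0.2002 0.101 ] bar [0.3757 0.205 ] 113.9 145 [0.0041 0.0291]
top tip [269.2 145.5] 11 [0.6229 0.1174 0.24  ] [0.623 0.118 0.237]
top tip [246. 161.] 9 [0.5827 0.1763 0.24  ] [0.583 0.177 0.238]
top tip [223.7 176. ] 14 [0.544  0.2326 0.24  ] [0.546 0.234 0.236]
top tip [200.4 191.5] 11 [0.5044 0.2916 0.24  ] [0.505 0.293 0.236]
top tip [178.1 206.3] 12 [0.4665 0.3479 0.24  ] [0.468 0.349 0.237]
top tip [154.7 222.1] 13 [0.4263 0.4072 0.24  ] [0.427 0.409 0.237]
side tip [279.   91.2] 4 [0.714  0.4498 0.24  ] [0.919 0.708 0.109]
side tip [284.6  92.5] 11 [0.7205 0.4279 0.24  ] [0.926 0.683 0.108]
side tip [277.  95.] 3 [0.6883 0.4298 0.24  ] [0.88
[... 691 characters left out ...]
de tip [331.2 134. ] 19 [0.6158 0.1083 0.24  ] [0.628 0.116 0.232]
side tip [385.8 132.5] 4 [0.7286 0.0043 0.24  ] [0.992 0.187 0.074]
crossbar [0.59859559 0.31068386] [-0.56129766  0.827614  ] ((0.5677234530448914, 0.2916465401649475), (0.11335965245962143, 0.4133157730102539), 34.041744232177734)
plate ((0.5026138424873352, -0.18902358412742615), (0.2301667183637619, 0.35380396246910095), 4.622775077819824) 0.07495338579874891
therm [np.float64(310.97777777777776), np.float64(222.54444444444445)] [[0.43470621 0.0111395  0.117     ]] ((0.4348279535770416, 0.011254582554101944), (0.0324893444776535, 0.020693188533186913), 6.99606990814209)<stdin>:11: RuntimeWarning: All-NaN slice encountered
```

```bash
python3 -m jog '[[0.6,0,0,2,0,0,0],[0.6,0,0,2,0,0,0],[0.6,0,0,3,0,0,0],[0.6,1.5,-3,0,0,0,5.8],[0.6,1.5,-3,0,0,0,5.8]]' 40
python3 -m jog '[[0.6,1.5,-3,0,0,0,5.8],[0.6,1.5,-3,0,0,0,5.8],[0.6,1.5,-3,0,0,0,5.8],[0.6,1.5,-3,0,0,0,0],[0.6,1.5,-3,0,0,0,0]]'
python3 -m jog '[[0.6,1.5,-3,0,0,0,0],[0.6,1.5,-3,0,0,0,0],[0.6,1.5,-3,0,0,0,0],[0.6,1.5,-3,0,0,0,0],[0.6,1.5,-3,0,0,0,0]]'
python3 -m jog '[[0.6,1.6,-3,0,0,0,0],[0.6,1.6,-3,0,0,0,0],[0.6,1.6,-3,0,0,0,0],[0.6,1.5,-2.2,0,0,0,0],[0.6,1.5,-2.2,0,0,0,0]]'
python3 - <<'E'
from m import *
s=arm.sense();print(s["position"],np.degrees(s["ee_rot"]))
grab("top","top1");grab("side","side1")
a,_=find("side1","side","green",.18,.23,(.3,.7,-.3,.1));print("sidegreen",a.mean(0),len(a))
E
```

```text
time_s: 0.52
position: [0.2656, 0.4382, 0.3026]
ee_rot: [3.139, 0.002, 2.91]
contact_force: [1.0, -0.4, -0.9]
gripper_width: 0.051
grip_force: 0.0
time_s: 0.93
position: [0.3403, 0.2856, 0.301]
ee_rot: [-3.141, -0.0, -3.077]
contact_force: [1.1, 0.1, -0.5]
gripper_width: 0.0512
grip_force: 0.0
time_s: 1.35
position: [0.4153, 0.1356, 0.3011]
ee_rot: [3.142, -0.0, -3.077]
contact_force: [0.5, -0.1, 0.6]
gripper_width: 0.0515
grip_force: 0.0
time_s: 1.77
position: [0.4934, 0.0015, 0.3009]
ee_rot: [3.141, -0.001, -3.079]
contact_force: [0.9, 0.9, 0.7]
gripper_width: 0.051
grip_force: 0.0
[0.4934449  0.00148518 0.30094346] [ 1.79989045e+02 -3.90276449e-02 -1.76385189e+02]
sidegreen [358.01470588 184.45588235] 68
```

```bash
python3 -m jog '[[0.6,1.5,-3.4,0,0,0,0],[0.6,1.5,-3.4,0,0,0,0],[0.6,0,0,-4,0,0,0],[0.6,0,0,-4,0,0,0],[0.6,0,0,-4,0,0,0]]'
python3 -m jog '[[0.6,0,0,0,0,0,0],[0.1,0,0,0,0,0,0],[0.1,0,0,0,0,0,0],[0.1,0,0,0,0,0,0],[0.1,0,0,0,0,0,0]]' 50
python3 -m jog '[[0,0,0,0,0,0,0],[0,0,0,0,0,0,0],[0,0,0,0,0,0,0],[0,0,0,0,0,0,0],[0,0,0,0,0,0,0]]' 50
```

```text
time_s: 2.28
position: [0.5233, -0.065, 0.1802]
ee_rot: [-3.141, 0.001, -3.078]
contact_force: [0.8, -0.6, -0.5]
gripper_width: 0.0516
grip_force: 0.0
time_s: 2.7
position: [0.5248, -0.0649, 0.1837]
ee_rot: [-3.14, 0.004, -3.077]
contact_force: [-0.9, 0.2, 2.4]
gripper_width: 0.015
grip_force: 51.7
time_s: 3.12
position: [0.5249, -0.0652, 0.1837]
ee_rot: [-3.14, 0.004, -3.077]
contact_force: [-0.5, -0.7, 7.0]
gripper_width: 0.015
grip_force: 52.1
```

```bash
python3 -m jog '[[0,0,0,2,0,0,0],[0,0,0,2.5,0,0,0],[0,0,0,2.5,0,0,0],[0,0,0,2.5,0,0,0],[0,0,0,2.2,0,0,0]]'
python3 -m jog '[[0,0.14,1.69,0,0,0,-5.96],[0,0.14,1.69,0,0,0,-5.96],[0,0.14,1.69,0,0,0,-5.96],[0,0.14,1.69,0,0,0,-5.96],[0,0.14,1.69,0,0,0,-5.96]]'
python3 -m jog '[[0,0.14,1.69,0,0,0,-5.96],[0,0.14,1.69,0,0,0,-5.96],[0,0.14,1.69,0,0,0,-5.96],[0,0.14,1.69,0,0,0,-5.96],[0,0.14,1.69,0,0,0,-5.96]]'
python3 -m jog '[[0,0,0,-2,0,0,0],[0,0,0,-2,0,0,0],[0,0,0,-1.3,0,0,0],[0,0,0,0,0,0,0],[0,0,0,0,0,0,0]]'
python3 - <<'E'
from m import *
grab("top","top2");grab("side","side2");s=arm.sense();print(s["position"],np.degrees(s["ee_rot"]))
x=cv2.imread("pics/side2.png")[80:260,200:440];cv2.imwrite("pics/c3.png",cv2.resize(x,None,fx=3,fy=3))
E
```

```text
time_s: 3.53
position: [0.5231, -0.0646, 0.3003]
ee_rot: [-3.141, 0.001, -3.077]
contact_force: [0.2, 0.1, -1.1]
gripper_width: 0.0148
grip_force: 50.9
time_s: 3.95
position: [0.5299, 0.0206, 0.2986]
ee_rot: [3.141, -0.0, 2.681]
contact_force: [0.6, -0.9, -2.5]
gripper_width: 0.015
grip_force: 50.9
time_s: 4.37
position: [0.5369, 0.1052, 0.2985]
ee_rot: [-3.142, -0.0, 2.161]
contact_force: [0.8, 0.1, -2.8]
gripper_width: 0.0151
grip_force: 50.9
time_s: 4.78
position: [0.5365, 0.1043, 0.2451]
ee_rot: [-3.14, -0.001, 2.166]
contact_force: [0.8, 0.5, -2.9]
gripper_width: 0.0155
grip_force: 50.7
[0.53774471 0.10422384 0.24646878] [1.79921162e+02 4.27571962e-02 1.24081741e+02]
```

View pics/c3.png

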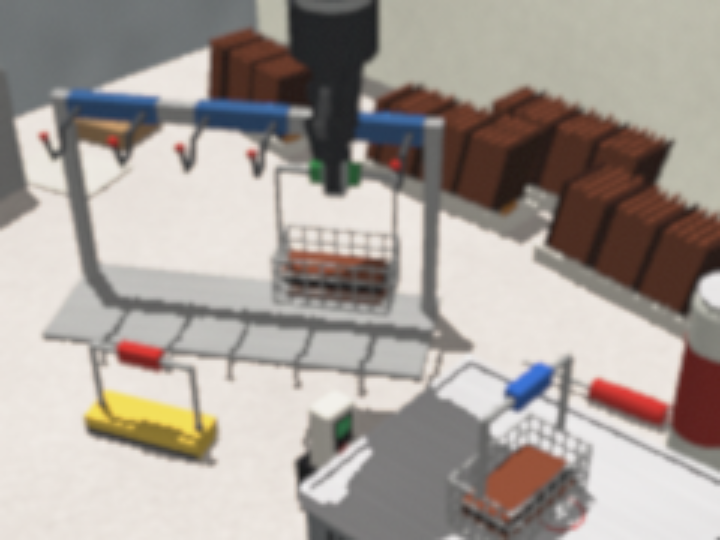

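```bash
cat >> m.py <<'E'
def held(tag,zb,c,zt=.02,r=.065):
    f=np.load(f"pics/{tag}.npz"); P=cloud("top",f["d"]); q=P[(abs(P[...,2]-zb)<zt)&(np.hypot(P[...,0]-c[0],P[...,1]-c[1])<r)]
    return q
E
python3 -m jog '[[0,2.1,1.4,0,0,0,0],[0,2.1,1.4,0,0,0,0],[0,2.1,1.4,0,0,0,0],[0,2.1,1.4,0,0,0,0],[0,0,0,0,0,0,0]]'
python3 - <<'E'
from m import *
grab("top","top3");grab("side","side3");s=arm.sense();p=s["position"];print(p,np.degrees(s["ee_rot"]))
# bar ends: points along bar dir 35..55mm from TCP in both views
d=np.array([np.cos(np.radians(124.1)),np.sin(np.radians(124.1))]);e=np.array([d[1],-d[0]])
for n in("top","side"):
    f=np.load(f"pics/{n}3.npz");P=cloud(n,f["d"]);r=P[...,:2]-p[:2];a=r@d;b=r@e
    for lo,hi in((-.055,-.02),(.02,.055)):
        m=(a>lo)&(a<hi)&(abs(b)<.015)&(abs(P[...,2]-.262)<.03);q=P[m];print(n,lo,m.sum(),np.nanmedian(q[:,2]) if m.any() else 0,np.median(b[m]) if m.any() else 0)
x=cv2.imread("pics/side3.png")[90:220,220:400];y=cv2.imread("pics/top3.png")[100:230,190:370];cv2.imwrite("pics/c4.png",cv2.resize(np.hstack([x,y]),None,fx=2.2,fy=2.2,interpolation=cv2.INTER_CUBIC))
E
```

```text
time_s: 5.3
position: [0.6252, 0.1624, 0.2461]
ee_rot: [3.137, 0.001, 2.167]
contact_force: [-0.1, -1.5, -2.8]
gripper_width: 0.0152
grip_force: 50.5
[0.6218779  0.16050128 0.24580122] [1.79962771e+02 2.98821319e-02 1.24119677e+02]
top -0.055 45 0.2661354500785953 0.0021599372636668312
top 0.02 0 0 0
side -0.055 52 0.2620943454361774 -0.0037736448992092505
side 0.02 52 0.26132844909231256 -0.0035080879317698314
```

View pics/c4.png

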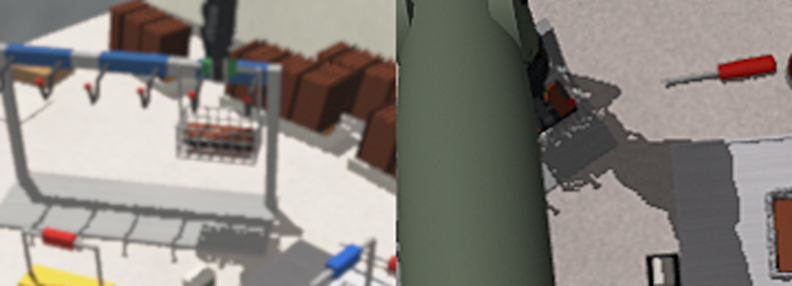

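```bash
python3 -m jog '[[0,0,0,-1.2,0,0,0],[0,0,0,-1.2,0,0,0],[0,0,0,-1.2,0,0,0],[0,0,0,-0.9,0,0,0],[0,0,0,0,0,0,0]]'
python3 -m jog '[[0,0,0,-0.3,0,0,0],[0,0,0,-0.2,0,0,0],[0,0,0,0,0,0,0],[0,0,0,0,0,0,0],[0,0,0,0,0,0,0]]'
```

```text
time_s: 5.82
position: [0.6195, 0.1595, 0.1989]
ee_rot: [-3.139, -0.001, 2.165]
contact_force: [-0.2, -0.7, -2.3]
gripper_width: 0.015
grip_force: 50.4
time_s: 6.23
position: [0.6215, 0.1603, 0.1958]
ee_rot: [3.141, 0.0, 2.166]
contact_force: [-1.1, 1.2, -2.5]
gripper_width: 0.0154
grip_force: 50.4
```

```bash
python3 -m jog '[[0,0,0,-0.2,0,0,0],[0,0,0,-0.1,0,0,0],[0,0,0,0,0,0,0],[0,0,0,0,0,0,0],[0,0,0,0,0,0,0]]'
python3 - <<'E'
from h import *
grab("side","side4");s=arm.sense();print(s["position"],s["contact_force"])
p=s["position"];f=np.load("pics/side4.npz");P=cloud("side",f["d"]);d=np.array([np.cos(np.radians(124.1)),np.sin(np.radians(124.1))]);e=np.array([d[1],-d[0]]);r=P[...,:2]-p[:2];a=r@d;b=r@e
m=(abs(a)<.033)&(abs(a)>.02)&(abs(b)<.015)&(abs(P[...,2]-.21)<.03);print(m.sum(),np.nanpercentile(P[m][:,2],[10,50,90]))
E
```

```text
time_s: 6.65
position: [0.6216, 0.1603, 0.1931]
ee_rot: [3.14, 0.001, 2.166]
contact_force: [0.1, -0.1, 5.1]
gripper_width: 0.0147
grip_force: 51.4
[0.62164694 0.16032996 0.19311306] [-1.04182591 -0.04810234  4.70420258]
45 [0.20516548 0.21134191 0.2188462 ]
```

```bash
python3 -m jog '[[0.5,0,0,0,0,0,0],[0.5,0,0,0,0,0,0],[0.5,0,0,0,0,0,0],[0.5,0,0,0,0,0,0],[0.5,0,0,1,0,0,0]]'
python3 -m jog '[[0.5,0,0,2,0,0,0],[0.5,0,0,3,0,0,0],[0.5,0,0,3,0,0,0],[0.5,0,0,3,0,0,0],[0.5,-2,-3,0,0,0,0]]'
python3 -m jog '[[0.5,-2,-3,0,0,0,0],[0.5,-2,-3,0,0,0,0],[0.5,-2,-3,0,0,0,0],[0.5,-2,-3,0,0,0,5.8],[0.5,0,-3,0,0,0,5.8]]'
python3 - <<'E'
from m import *
grab("top","top5");grab("side","side5");s=arm.sense();p=s["position"];print(p,np.degrees(s["ee_rot"]))
grip("top5","side5","green",.18,.24,(.5,.7,.05,.3),.21)
grip("top5","side5","blue",.18,.23,(.3,.6,-.3,.1),.2)
grip("top5","side5","red",.09,.12,(.3,.5,.1,.3),.095)
x=cv2.imread("pics/side5.png")[90:240,220:420];cv2.imwrite("pics/c5.png",cv2.resize(x,None,fx=3,fy=3,interpolation=cv2.INTER_CUBIC))
E
```

```text
time_s: 7.12
position: [0.6197, 0.16, 0.2002]
ee_rot: [-3.138, -0.002, 2.166]
contact_force: [-0.3, 0.3, -0.1]
gripper_width: 0.0425
grip_force: 0.0
time_s: 7.53
position: [0.6073, 0.1338, 0.3202]
ee_rot: [3.127, 0.006, 2.17]
contact_force: [1.4, -1.0, 1.2]
gripper_width: 0.0428
grip_force: 0.0
time_s: 7.95
position: [0.5178, -0.0204, 0.3135]
ee_rot: [-3.141, -0.001, 2.374]
contact_force: [0.4, 0.2, -0.1]
gripper_width: 0.0427
grip_force: 0.0
[ 0.52069137 -0.02323965  0.31344876] [-1.79993151e+02  1.23114124e-01  1.35475007e+02]
green tri [0.6233 0.1639 0.208 ] [0.0013 0.0013] top-plane [0.6193 0.1631 0.22  ] side-plane [0.6139 0.1526 0.216 ] bar [0.621  0.1636] 122.7 219 [0.0073 0.0293]
blue tri [ 0.485  -0.1591  0.199 ] [0.0011 0.0011] top-plane [ 0.4829 -0.1568  0.21  ] side-plane [ 0.4788 -0.1648  0.206 ] bar [ 0.4828 -0.1561] -177.6 179 [0.0042 0.0284]
red tri [0.3751 0.2089 0.0938] [0.0001 0.0001] top-plane [0.3747 0.2072 0.105 ] side-plane [0.3701 0.2005 0.101 ] bar [0.3753 0.2057] 114.2 152 [0.004  0.0292]
```

View pics/c5.png

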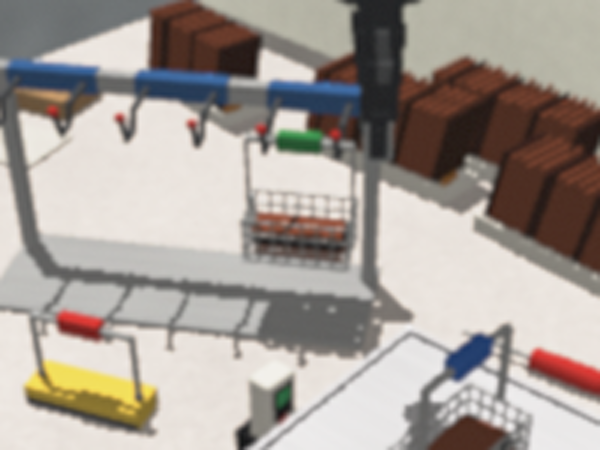

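Green hangs with its bar seated in both prongs of hook 3. Blue and the scraper have not moved, so blue is next.

```bash
python3 -m jog '[[0.6,-0.5,-2,0,0,0,5.9],[0.6,-0.5,-2,0,0,0,5.9],[0.6,-0.5,-2,0,0,0,5.9],[0.6,-0.5,-2,0,0,0,5.9],[0.6,-0.5,-2,0,0,0,5.9]]'
python3 -m jog '[[0.6,-0.5,-2,0,0,0,5.9],[0.6,-0.5,-1.2,0,0,0,5.9],[0.6,-0.3,0,-2,0,0,5.8],[0.6,0,0,-3,0,0,0],[0.6,0,0,0,0,0,0]]'
```

```text
time_s: 8.47
position: [0.4963, -0.1201, 0.3129]
ee_rot: [3.141, 0.001, 2.888]
contact_force: [-0.5, -0.3, 0.0]
gripper_width: 0.0513
grip_force: 0.0
time_s: 8.88
position: [0.4809, -0.1504, 0.2583]
ee_rot: [3.138, -0.006, -3.094]
contact_force: [-1.2, 0.6, -0.7]
gripper_width: 0.051
grip_force: 0.0
```

```bash
python3 -m jog '[[0.6,0,0,-2.5,0,0,0],[0.6,0,0,-2.5,0,0,0],[0.6,0,0,-2.6,0,0,0],[0.6,0,0,0,0,0,0],[0.1,0,0,0,0,0,0]]'
python3 -m jog '[[0,0,0,0,0,0,0],[0,0,0,0,0,0,0],[0,0,0,0,0,0,0],[0,0,0,0,0,0,0],[0,0,0,0,0,0,0]]' 50
python3 -m jog '[[0,0,0,2,0,0,0],[0,0,0,2.5,0,0,0],[0,0,0,2.5,0,0,0],[0,0,0,2.5,0,0,0],[0,0,0,2.3,0,0,0]]'
```

```text
time_s: 9.3
position: [0.483, -0.1511, 0.1867]
ee_rot: [3.14, -0.002, -3.093]
contact_force: [0.9, -0.4, 0.0]
gripper_width: 0.0406
grip_force: 0.0
time_s: 9.72
position: [0.4844, -0.1525, 0.1879]
ee_rot: [-3.14, 0.003, -3.093]
contact_force: [0.0, -1.4, 6.9]
gripper_width: 0.015
grip_force: 50.9
time_s: 10.13
position: [0.4824, -0.1512, 0.3051]
ee_rot: [3.14, -0.001, -3.093]
contact_force: [-0.4, 0.3, -3.7]
gripper_width: 0.0152
grip_force: 49.6
```

```bash
python3 -m jog '[[0,-0.22,3.72,0,0,0,-5.86],[0,-0.22,3.72,0,0,0,-5.86],[0,-0.22,3.72,0,0,0,-5.86],[0,-0.22,3.72,0,0,0,-5.86],[0,-0.22,3.72,0,0,0,-5.86]]'
python3 -m jog '[[0,-0.22,3.72,0,0,0,-5.86],[0,-0.22,3.72,0,0,0,-5.86],[0,-0.22,3.72,0,0,0,-5.86],[0,-0.22,3.72,0,0,0,-5.86],[0,-0.22,3.72,0,0,0,-5.86]]'
python3 -m jog '[[0,0,0,-2,0,0,0],[0,0,0,-2,0,0,0],[0,0,0,-1.5,0,0,0],[0,0,0,0,0,0,0],[0,0,0,0,0,0,0]]'
python3 - <<'E'
from m import *
grab("side","side6");s=arm.sense();p=s["position"];print(p,np.degrees(s["ee_rot"]))
d=np.array([np.cos(np.radians(124.1)),np.sin(np.radians(124.1))]);e=np.array([d[1],-d[0]])
f=np.load("pics/side6.npz");P=cloud("side",f["d"]);r=P[...,:2]-p[:2];a=r@d;b=r@e
for lo,hi in((-.055,-.026),(.026,.055)):
    m=(a>lo)&(a<hi)&(abs(b)<.015)&(abs(P[...,2]-.262)<.03);q=P[m];print(lo,m.sum(),np.nanmedian(q[:,2]),np.median(b[m]))
E
```

```text
time_s: 10.55
position: [0.4709, 0.036, 0.3038]
ee_rot: [-3.141, -0.002, 2.673]
contact_force: [0.2, -0.1, -3.9]
gripper_width: 0.0151
grip_force: 49.6
time_s: 10.97
position: [0.4598, 0.2219, 0.3037]
ee_rot: [-3.14, -0.001, 2.162]
contact_force: [1.6, 0.2, -4.7]
gripper_width: 0.0147
grip_force: 49.6
time_s: 11.38
position: [0.4598, 0.22, 0.2483]
ee_rot: [-3.138, -0.001, 2.168]
contact_force: [-0.2, 0.7, -2.6]
gripper_width: 0.015
grip_force: 49.4
[0.46087171 0.22011787 0.24946441] [-1.79948447e+02 -2.57009508e-02  1.24178715e+02]
-0.055 47 0.25846229383390545 -0.0047825911080381
0.026 42 0.26164128308604484 -0.004453153576609435
```

```bash
python3 -m jog '[[0,2.07,1.37,0,0,0,0],[0,2.07,1.37,0,0,0,0],[0,2.07,1.37,0,0,0,0],[0,2.07,1.37,0,0,0,0],[0,0,0,0,0,0,0]]'
python3 -m jog '[[0,0,0,-1.2,0,0,0],[0,0,0,-1.2,0,0,0],[0,0,0,-1.2,0,0,0],[0,0,0,-0.9,0,0,0],[0,0,0,0,0,0,0]]'
python3 -m jog '[[0,0,0,-0.3,0,0,0],[0,0,0,-0.2,0,0,0],[0,0,0,-0.2,0,0,0],[0,0,0,-0.1,0,0,0],[0,0,0,0,0,0,0]]'
```

```text
time_s: 11.85
position: [0.5484, 0.277, 0.2502]
ee_rot: [3.136, 0.001, 2.167]
contact_force: [1.5, 0.4, -3.6]
gripper_width: 0.015
grip_force: 49.8
time_s: 12.27
position: [0.543, 0.2743, 0.203]
ee_rot: [-3.139, -0.001, 2.167]
contact_force: [-0.6, 0.0, -4.3]
gripper_width: 0.0148
grip_force: 49.7
time_s: 12.68
position: [0.5446, 0.2752, 0.1982]
ee_rot: [3.139, 0.001, 2.167]
contact_force: [-1.7, -0.8, 4.0]
gripper_width: 0.0148
grip_force: 50.9
```

```bash
python3 -m jog '[[0.5,0,0,0,0,0,0],[0.5,0,0,0,0,0,0],[0.5,0,0,0,0,0,0],[0.5,0,0,0,0,0,0],[0.5,0,0,1,0,0,0]]'
python3 -m jog '[[0.5,0,0,2,0,0,0],[0.5,0,0,3,0,0,0],[0.5,0,0,3,0,0,0],[0.5,0,0,3,0,0,0],[0.5,-2,-3,0,0,0,0]]'
python3 -m jog '[[0.5,-2,-3.5,0,0,0,0],[0.5,-2,-3.5,0,0,0,0],[0.5,-2,-3.5,0,0,0,0],[0.5,-2,-3.5,0,0,0,0],[0.5,-2,-3.5,0,0,0,0]]'
python3 - <<'E'
from m import *
grab("top","top7");grab("side","side7");s=arm.sense();p=s["position"];print(p,np.degrees(s["ee_rot"]))
grip("top7","side7","green",.18,.24,(.5,.7,.05,.3),.21)
grip("top7","side7","blue",.18,.225,(.45,.6,.2,.35),.21)
grip("top7","side7","red",.09,.12,(.3,.5,.1,.3),.095)
f=cv2.imread("pics/top7.png");x=f[150:260,300:500];y=cv2.imread("pics/side7.png")[90:360,220:530];cv2.imwrite("pics/c6.png",np.vstack([cv2.resize(x,(510,280),interpolation=cv2.INTER_CUBIC),cv2.resize(y,(510,310))]))
E
```

```text
time_s: 13.1
position: [0.5428, 0.2746, 0.2047]
ee_rot: [-3.138, -0.001, 2.167]
contact_force: [0.1, 0.5, -0.3]
gripper_width: 0.0426
grip_force: 0.0
time_s: 13.52
position: [0.5306, 0.2493, 0.3241]
ee_rot: [3.125, 0.003, 2.171]
contact_force: [1.2, -1.0, 0.8]
gripper_width: 0.0429
grip_force: 0.0
time_s: 13.93
position: [0.4228, 0.0688, 0.317]
ee_rot: [3.141, 0.001, 2.168]
contact_force: [1.0, -1.2, 0.5]
gripper_width: 0.0423
grip_force: 0.0
[0.4213557  0.06657527 0.31727209] [-1.79939589e+02  5.89695420e-02  1.23852801e+02]
green tri [0.6233 0.1639 0.2081] [0.0014 0.0014] top-plane [0.6193 0.1631 0.22  ] side-plane [0.6142 0.1527 0.216 ] bar [0.621  0.1638] 122.8 219 [0.0076 0.0292]
blue tri [0.5441 0.2818 0.2083] [0.0012 0.0012] top-plane [0.5429 0.2783 0.22  ] side-plane [0.5341 0.2707 0.216 ] bar [0.5452 0.279 ] 124.6 251 [0.0079 0.0301]
red tri [nan nan nan] [nan nan] top-plane [nan nan nan] side-plane [0.3701 0.2005 0.101 ] bar [nan nan] nan 0 [nan nan]m.py:21: RuntimeWarning: Mean of empty slice.
  print(key,"tri",*tri(a.mean(0),b.mean(0)),"top-plane",plane("top",[a.mean(0)],zbar+.01).round(4)[0],"side-plane",plane("side",[b.mean(0)],zbar+.006).round(4)[0],"bar",*line(tt,zbar,plane("top",[a.mean(0)],zbar+.01)[0]))
  ret = um.true_divide(
  avg = a.mean(axis, **keepdims_kw)
m.py:18: RuntimeWarning: Degrees of freedom <= 0 for slice
  q=P[m][:,:2]; w,V=np.linalg.eigh(np.cov(q.T)); d=V[:,1]; return q.mean(0).round(4),np.degrees(np.arctan2(d[1],d[0])).round(1),len(q),np.sqrt(w).round(4)
  c *= np.true_divide(1, fact)
  c *= np.true_divide(1, fact)
m.py:18: RuntimeWarning: Mean of empty slice.
  q=P[m][:,:2]; w,V=np.linalg.eigh(np.cov(q.T)); d=V[:,1]; return q.mean(0).round(4),np.degrees(np.arctan2(d[1],d[0])).round(1),len(q),np.sqrt(w).round(4)
```

View pics/c6.png

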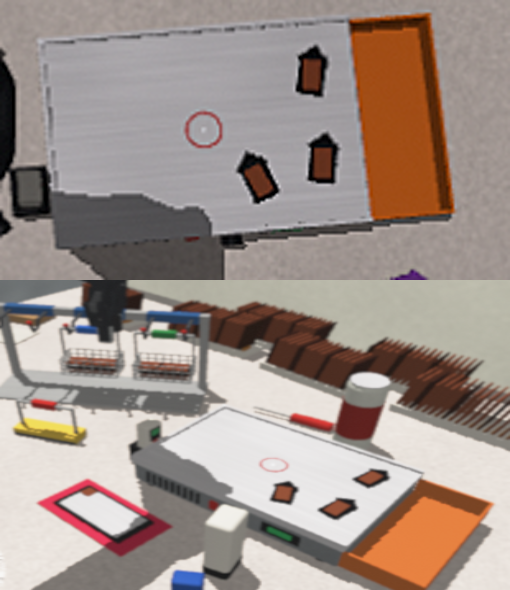

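Both baskets hang seated. With the plate bare, the ring is at top (380,201) and three chips remain, with none hidden in the shaded corner. The scraper has not moved (side view). I'll grasp it and measure the chips.

```bash
python3 - <<'E'
from h import *
f=np.load("pics/top7.npz");im=f["im"];h=cv2.cvtColor(im,cv2.COLOR_RGB2HSV).astype(int)
m=((h[...,0]<8)|(h[...,0]>170))&(h[...,1]>60)&(h[...,2]>120);m[:185]=0;m[220:]=0;m[:,:365]=0;m[:,395:]=0
v,u=np.nonzero(m);c,rad=cv2.minEnclosingCircle(np.c_[u,v].astype(np.float32));ring=plane("top",[c],.075)[0];print("ring",c,rad,ring,len(u))
g=np.load("pics/side7.npz");hs=cv2.cvtColor(g["im"],cv2.COLOR_RGB2HSV).astype(int);uv=proj("side",[ring])[0];print("side expects ring",uv)
yaw=np.radians(4.6);ex=np.array([np.cos(yaw),np.sin(yaw)]);ey=np.array([-ex[1],ex[0]])
P=cloud("top",f["d"]);v,u=np.mgrid[0:400,0:640]
W=plane("top",np.c_[u.ravel(),v.ravel()],.079)[:,:2].reshape(400,640,2);L=np.stack([(W-ring[:2])@ex,(W-ring[:2])@ey],-1)
dark=((h[...,2]<70)|((h[...,1]>110)&(h[...,2]<160)))&(abs(L[...,0])<.105)&(L[...,1]>-.178)&(L[...,1]<.17)
n,l,s,ce=cv2.connectedComponentsWithStats(dark.astype(np.uint8))
for i in range(1,n):
    if s[i,4]>15: q=L[l==i];print(ce[i].round(),s[i,4],"x",q[:,0].min().round(3),q[:,0].max().round(3),"y",q[:,1].min().round(3),q[:,1].max().round(3))
o=(h[...,0]>5)&(h[...,0]<18)&(h[...,1]>150)&(h[...,2]>150)&(P[...,2]<.05)
print("tray",L[o].min(0),L[o].max(0))
E
python3 -m jog '[[0.6,-0.9,2.8,0,0,0,-2],[0.6,-0.9,2.8,0,0,0,-2],[0.6,-0.9,2.8,0,0,0,-2],[0.6,-0.9,2.8,0,0,0,-2],[0.6,-1,2.8,0,0,0,-1.7]]'
python3 -m jog '[[0.6,0,0,-4,0,0,0],[0.6,0,0,-4,0,0,0],[0.6,0,0,-4,0,0,0],[0.6,0,0,-4,0,0,0],[0.6,0,0,-4,0,0,0]]'
python3 -m jog '[[0.6,0,0,0,0,0,0],[0.6,0,0,0,0,0,0],[0.6,0,0,0,0,0,0]]'
```

```text
ring (379.38134765625, 200.7203369140625) 7.386760711669922 [ 0.50095085 -0.18667613  0.075     ] 52
side expects ring [384.93558067 249.49074041]
[422. 178.] 175 x 0.029 0.085 y -0.147 -0.111
[377. 204.] 18 x -0.019 0.009 y -0.014 0.02
[426. 213.] 174 x -0.071 -0.018 y -0.15 -0.114
[401. 219.] 184 x -0.087 -0.031 y -0.076 -0.034
tray [-0.11388468 -0.27700113] [ 0.11398882 -0.18117121]
time_s: 14.45
position: [0.3779, 0.2117, 0.3171]
ee_rot: [3.14, -0.0, 1.996]
contact_force: [-0.4, 0.0, -1.1]
gripper_width: 0.0515
grip_force: 0.0
time_s: 14.87
position: [0.3785, 0.211, 0.1155]
ee_rot: [3.139, -0.0, 1.999]
contact_force: [0.4, 0.1, 0.3]
gripper_width: 0.051
grip_force: 0.0
time_s: 15.12
position: [0.3794, 0.2107, 0.1182]
ee_rot: [3.14, 0.0, 1.998]
contact_force: [0.4, 0.2, -0.4]
gripper_width: 0.0515
grip_force: 0.0
```

```bash
python3 -m jog '[[0.6,-0.4,-0.4,-2,0,0,0],[0.6,0,0,-2,0,0,0],[0.6,0,0,0,0,0,0],[0.1,0,0,0,0,0,0],[0,0,0,0,0,0,0]]' 80
python3 -m jog '[[0,0,0,0,0,0,0],[0,0,0,0,0,0,0],[0,0,0,0,0,0,0],[0,0,0,0,0,0,0],[0,0,0,0,0,0,0]]' 80
python3 -m jog '[[0,0,0,2,0,0,0],[0,0,0,2.5,0,0,0],[0,0,0,2.5,0,0,0],[0,0,0,2.5,0,0,0],[0,0,0,2.5,0,0,0]]'
python3 - <<'E'
from m import *
grab("side","side8");s=arm.sense();p=s["position"];print(p,np.degrees(s["ee_rot"]),s["contact_force"])
a,q=find("side8","side","yellow",.05,.2,(.25,.5,.05,.35));print(len(a),np.percentile(q[:,2],[2,98]))
E
```

```text
time_s: 15.53
position: [0.3758, 0.2067, 0.0785]
ee_rot: [3.138, 0.0, 1.998]
contact_force: [0.8, -0.0, -0.6]
gripper_width: 0.0281
grip_force: 0.0
time_s: 15.95
position: [0.3749, 0.2063, 0.0782]
ee_rot: [3.139, 0.0, 1.998]
contact_force: [-2.9, -2.1, 9.7]
gripper_width: 0.0149
grip_force: 78.2
time_s: 16.37
position: [0.3737, 0.206, 0.1983]
ee_rot: [3.141, -0.0, 1.998]
contact_force: [0.8, 0.2, -4.0]
gripper_width: 0.0147
grip_force: 79.4
[0.37630349 0.20694095 0.20273396] [1.79579425e+02 3.84547270e-02 1.14501578e+02] [0.68043238 0.78020658 1.42061174]
506 [0.13072727 0.14407732]
```

```bash
python3 -m jog '[[0,0,0,3,0,0,0],[0,0,0,3,0,0,0],[0,0.67,-3.22,0,0,0,5.85],[0,0.67,-3.22,0,0,0,5.85],[0,0.67,-3.22,0,0,0,5.85]]'
python3 -m jog '[[0,0.67,-3.22,0,0,0,5.85],[0,0.67,-3.22,0,0,0,5.85],[0,0.67,-3.22,0,0,0,5.85],[0,0.67,-3.22,0,0,0,5.85],[0,0.67,-3.22,0,0,0,5.85]]'
python3 -m jog '[[0,0.67,-3.22,0,0,0,5.85],[0,0.67,-3.22,0,0,0,5.85],[0,0.67,-3.22,0,0,0,5.85],[0,0.67,-3.22,0,0,0,5.85],[0,0,0,0,0,0,0]]'
python3 -m jog '[[0,0,0,-2.5,0,0,0],[0,0,0,-2.5,0,0,0],[0,0,0,-2.5,0,0,0],[0,0,0,-1,0,0,0],[0,0,0,0,0,0,0]]'
python3 - <<'E'
from m import *
grab("side","side9");grab("top","top9");s=arm.sense();p=s["position"];print(p,np.degrees(s["ee_rot"]),s["contact_force"])
a,q=find("side9","side","yellow",.05,.2,(.3,.7,-.4,.1));print(len(a),np.percentile(q[:,2],[2,98]))
x=cv2.imread("pics/side9.png")[170:350,290:530];cv2.imwrite("pics/c7.png",cv2.resize(x,None,fx=3,fy=3,interpolation=cv2.INTER_CUBIC))
E
```

```text
time_s: 16.83
position: [0.3942, 0.1088, 0.2573]
ee_rot: [3.14, 0.001, 2.312]
contact_force: [0.5, 0.7, -4.3]
gripper_width: 0.0146
grip_force: 79.5
time_s: 17.25
position: [0.4274, -0.0531, 0.2567]
ee_rot: [3.141, 0.001, 2.82]
contact_force: [1.9, 0.4, -3.4]
gripper_width: 0.0147
grip_force: 79.6
time_s: 17.67
position: [0.4557, -0.1861, 0.2566]
ee_rot: [-3.137, 0.001, -3.062]
contact_force: [0.9, 0.4, -2.8]
gripper_width: 0.0145
grip_force: 79.8
time_s: 18.08
position: [0.4524, -0.1791, 0.1691]
ee_rot: [3.139, -0.004, -3.06]
contact_force: [-0.5, 0.3, -2.0]
gripper_width: 0.0146
grip_force: 79.7
[ 0.45459339 -0.18032482  0.17199214] [-1.79994086e+02  9.44860710e-03 -1.75313484e+02] [ 1.06961021 -0.53190588 -2.88573268]
702 [0.10134703 0.11588666]
```

View pics/c7.png

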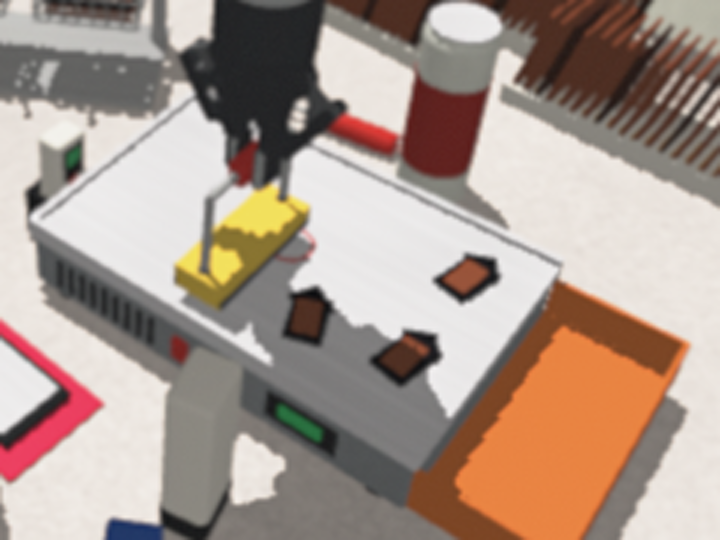

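The scraper is level behind the two near chips. I'll lower it and push.

```bash
python3 -m jog '[[0,0,0,-0.8,0,0,0],[0,0,0,-0.7,0,0,0],[0,0,0,0,0,0,0],[0,0,0,0,0,0,0],[0,0,0,0,0,0,0]]'
python3 -m jog '[[0,0,0,-0.1,0,0,0],[0,0,0,-0.1,0,0,0],[0,0,0,0,0,0,0],[0,0,0,0,0,0,0]]'
```

```text
time_s: 18.6
position: [0.4545, -0.1805, 0.1566]
ee_rot: [-3.141, 0.0, -3.06]
contact_force: [0.4, -0.4, -3.7]
gripper_width: 0.0145
grip_force: 79.7
time_s: 18.93
position: [0.4543, -0.1804, 0.1543]
ee_rot: [3.142, -0.0, -3.06]
contact_force: [0.8, -0.5, -3.4]
gripper_width: 0.0145
grip_force: 79.7
```

```bash
python3 -m jog '[[0,0.08,-1,0,0,0,0],[0,0.08,-1,0,0,0,0],[0,0.08,-1,0,0,0,0],[0,0.08,-1,0,0,0,0],[0,0.08,-1,0,0,0,0]]'
python3 -m jog '[[0,0.08,-1,0,0,0,0],[0,0.08,-1,0,0,0,0],[0,0.08,-1,0,0,0,0],[0,0.08,-1,0,0,0,0],[0,0.08,-1,0,0,0,0]]'
python3 -m jog '[[0,0.08,-1,0,0,0,0],[0,0.08,-1,0,0,0,0],[0,0.08,-1,0,0,0,0],[0,0.08,-1,0,0,0,0],[0,0.08,-1,0,0,0,0]]'
python3 -m jog '[[0,0.08,-1,0,0,0,0],[0,0.08,-1,0,0,0,0],[0,0.08,-1,0,0,0,0],[0,0.07,-0.8,0,0,0,0],[0,0,0,0,0,0,0]]'
python3 - <<'E'
from m import *
grab("side","side10");grab("top","top10");s=arm.sense();p=s["position"];print(p,np.degrees(s["ee_rot"]),s["contact_force"])
x=cv2.imread("pics/side10.png")[170:370,290:540];cv2.imwrite("pics/c8.png",cv2.resize(x,None,fx=3,fy=3,interpolation=cv2.INTER_CUBIC))
E
```

```text
time_s: 19.35
position: [0.4585, -0.2319, 0.1543]
ee_rot: [-3.141, 0.0, -3.061]
contact_force: [0.2, -0.0, -3.7]
gripper_width: 0.0149
grip_force: 79.8
time_s: 19.77
position: [0.4624, -0.2814, 0.1542]
ee_rot: [3.141, -0.0, -3.06]
contact_force: [-0.0, -0.2, -3.1]
gripper_width: 0.0148
grip_force: 79.8
time_s: 20.18
position: [0.4664, -0.3314, 0.1542]
ee_rot: [3.142, -0.0, -3.06]
contact_force: [0.7, 0.1, -2.6]
gripper_width: 0.015
grip_force: 79.8
time_s: 20.6
position: [0.4697, -0.3705, 0.1543]
ee_rot: [-3.14, 0.0, -3.061]
contact_force: [0.2, -0.2, -3.8]
gripper_width: 0.0142
grip_force: 79.8
[ 0.46933379 -0.36845491  0.15410236] [ 1.79962945e+02 -5.92054067e-03 -1.75338532e+02] [ 0.16909767  1.2196381  -3.19250018]
```

View pics/c8.png

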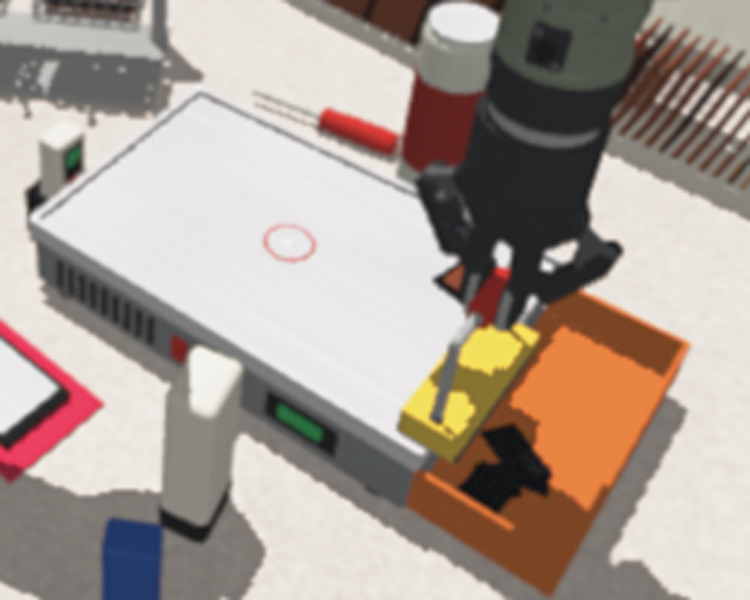

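Two chips are now in the tray. Next is the second swath, for the remaining chip.

```bash
python3 -m jog '[[0,0,1.5,2,0,0,0],[0,0,1.5,2,0,0,0],[0,2.05,2.4,0,0,0,0],[0,2.05,2.4,0,0,0,0],[0,2.05,2.4,0,0,0,0]]'
python3 -m jog '[[0,2.05,2.4,0,0,0,0],[0,0,0,-1.5,0,0,0],[0,0,0,-1.5,0,0,0],[0,0,0,-0.5,0,0,0],[0,0,0,0,0,0,0]]'
python3 -m jog '[[0,0,0,0,0,0,0],[0,0,0,0,0,0,0],[0,0,0,0,0,0,0]]'
```

```text
time_s: 21.12
position: [0.5314, -0.265, 0.1951]
ee_rot: [-3.141, 0.001, -3.06]
contact_force: [0.6, -0.1, -2.2]
gripper_width: 0.0145
grip_force: 79.8
time_s: 21.53
position: [0.5501, -0.2409, 0.1576]
ee_rot: [3.139, -0.003, -3.059]
contact_force: [-0.2, -0.1, -3.5]
gripper_width: 0.0148
grip_force: 79.7
time_s: 21.78
position: [0.5518, -0.243, 0.1603]
ee_rot: [-3.141, 0.001, -3.06]
contact_force: [0.3, -0.3, -3.6]
gripper_width: 0.0144
grip_force: 79.7
```

```bash
python3 -m jog '[[0,0,0,-0.6,0,0,0],[0,0,0,0,0,0,0],[0,0,0,0,0,0,0],[0,0.08,-1,0,0,0,0],[0,0.08,-1,0,0,0,0]]'
python3 -m jog '[[0,0.08,-1,0,0,0,0],[0,0.08,-1,0,0,0,0],[0,0.08,-1,0,0,0,0],[0,0.08,-1,0,0,0,0],[0,0.08,-1,0,0,0,0]]'
python3 -m jog '[[0,0.08,-1,0,0,0,0],[0,0.08,-1,0,0,0,0],[0,0.08,-1,0,0,0,0],[0,0.08,-1,0,0,0,0],[0,0.08,-1,0,0,0,0]]'
python3 -m jog '[[0,0,0,0,0,0,0],[0,0,1.5,2,0,0,0],[0,0,1.5,2,0,0,0],[0,0,2.5,2.5,0,0,0],[0,0,3,2.5,0,0,0]]'
python3 -m jog '[[0,-1,3,2,0,0,0],[0,-1,3,0,0,0,0],[0,-1,3,0,0,0,0],[0,-1,3,0,0,0,0],[0,-1,3,0,0,0,0]]'
python3 - <<'E'
from m import *
grab("side","side11");grab("top","top11");s=arm.sense();p=s["position"];print(p,np.degrees(s["ee_rot"]),s["contact_force"])
x=cv2.imread("pics/side11.png")[100:370,220:540];y=cv2.imread("pics/top11.png")[100:280,110:490];cv2.imwrite("pics/c9.png",np.vstack([cv2.resize(x,(480,340)),cv2.resize(y,(480,240))]))
E
```

```text
time_s: 22.2
position: [0.5533, -0.2624, 0.1536]
ee_rot: [3.141, 0.0, -3.059]
contact_force: [0.3, 1.1, -0.0]
gripper_width: 0.0144
grip_force: 80.2
time_s: 22.62
position: [0.5572, -0.3135, 0.1534]
ee_rot: [3.141, 0.0, -3.06]
contact_force: [-0.1, 2.3, 1.4]
gripper_width: 0.0148
grip_force: 80.6
time_s: 23.03
position: [0.5612, -0.3633, 0.1534]
ee_rot: [3.141, 0.0, -3.06]
contact_force: [0.3, 2.8, 2.3]
gripper_width: 0.0148
grip_force: 80.6
time_s: 23.45
position: [0.5598, -0.2782, 0.2423]
ee_rot: [-3.141, -0.004, -3.063]
contact_force: [1.2, -0.2, -3.7]
gripper_width: 0.0142
grip_force: 79.8
time_s: 23.87
position: [0.5098, -0.1267, 0.2625]
ee_rot: [-3.14, -0.002, -3.061]
contact_force: [0.5, 1.0, -2.7]
gripper_width: 0.0147
grip_force: 79.8
[ 0.50840152 -0.1237149   0.26260939] [ 179.92552702   -0.20615412 -175.08829788] [-0.07476475 -1.09087651 -3.44549856]
```

View pics/c9.png

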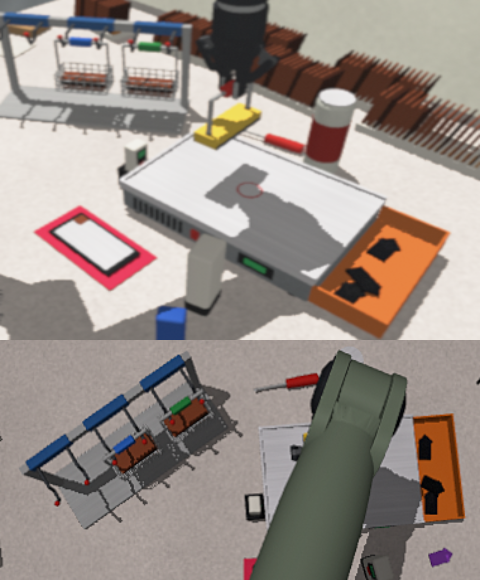

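All three chips are in the tray, the plate is clear and both baskets still hang. I'll carry the scraper to hook 1.

```bash
python3 -m jog '[[0,-1.2,3.73,0,0,0,-5.05],[0,-1.2,3.73,0,0,0,-5.05],[0,-1.2,3.73,0,0,0,-5.05],[0,-1.2,3.73,0,0,0,-5.05],[0,-1.2,3.73,0,0,0,-5.05]]'
python3 -m jog '[[0,-1.2,3.73,0,0,0,-5.05],[0,-1.2,3.73,0,0,0,-5.05],[0,-1.2,3.73,0,0,0,-5.05],[0,-1.2,3.73,0,0,0,-5.05],[0,-1.2,3.73,0,0,0,-5.05]]'
python3 -m jog '[[0,-1.2,3.73,0,0,0,-5.05],[0,-1.2,3.73,0,0,0,-5.05],[0,0,0,-1.7,0,0,0],[0,0,0,0,0,0,0],[0,0,0,0,0,0,0]]'
python3 - <<'E'
from m import *
grab("side","side12");s=arm.sense();p=s["position"];print(p,np.degrees(s["ee_rot"]))
d=np.array([np.cos(np.radians(124.1)),np.sin(np.radians(124.1))]);e=np.array([d[1],-d[0]])
f=np.load("pics/side12.npz");P=cloud("side",f["d"]);r=P[...,:2]-p[:2];a=r@d;b=r@e
for lo,hi in((-.055,-.026),(.026,.055)):
    m=(a>lo)&(a<hi)&(abs(b)<.015)&(abs(P[...,2]-.262)<.03);q=P[m];print(lo,m.sum(),np.nanmedian(q[:,2]),np.median(b[m]))
E
```

```text
time_s: 24.38
position: [0.4503, 0.0595, 0.2627]
ee_rot: [-3.139, 0.0, 2.777]
contact_force: [0.3, 1.2, -4.1]
gripper_width: 0.0143
grip_force: 80.1
time_s: 24.8
position: [0.3907, 0.2464, 0.2629]
ee_rot: [-3.141, 0.002, 2.337]
contact_force: [0.6, -0.1, -3.7]
gripper_width: 0.0144
grip_force: 80.1
time_s: 25.22
position: [0.3665, 0.3193, 0.2451]
ee_rot: [-3.138, 0.002, 2.166]
contact_force: [0.5, 0.1, -3.1]
gripper_width: 0.0146
grip_force: 79.9
[0.36718921 0.31917912 0.24585128] [-1.79893058e+02  7.98686789e-02  1.24050373e+02]
-0.055 37 0.26174006535979044 -0.0050755505154265
0.026 48 0.261206779172072 -0.005493366963283236
```

```bash
python3 -m jog '[[0,2,1.42,0,0,0,0],[0,2,1.42,0,0,0,0],[0,2,1.42,0,0,0,0],[0,2,1.42,0,0,0,0],[0,1.8,1.42,0,0,0,0]]'
python3 -m jog '[[0,0,0,0,0,0,0],[0,0,0,0,0,0,0],[0,0,0,0,0,0,0]]'
```

```text
time_s: 25.68
position: [0.4678, 0.3901, 0.247]
ee_rot: [3.141, 0.001, 2.162]
contact_force: [0.2, -0.0, -2.7]
gripper_width: 0.0147
grip_force: 79.9
time_s: 25.93
position: [0.4654, 0.3897, 0.2463]
ee_rot: [-3.14, 0.0, 2.164]
contact_force: [-0.1, -0.9, -2.9]
gripper_width: 0.0145
grip_force: 80.1
```

```bash
python3 -m jog '[[0,0,0,-1.2,0,0,0],[0,0,0,-1.2,0,0,0],[0,0,0,-1.2,0,0,0],[0,0,0,-0.9,0,0,0],[0,0,0,0,0,0,0]]'
python3 -m jog '[[0,0,0,-0.3,0,0,0],[0,0,0,-0.3,0,0,0],[0,0,0,-0.2,0,0,0],[0,0,0,0,0,0,0],[0,0,0,0,0,0,0]]'
```

```text
time_s: 26.35
position: [0.4636, 0.3897, 0.1996]
ee_rot: [-3.138, 0.0, 2.165]
contact_force: [-0.5, -0.8, -2.4]
gripper_width: 0.0148
grip_force: 80.0
time_s: 26.77
position: [0.4654, 0.3913, 0.1939]
ee_rot: [3.141, 0.0, 2.166]
contact_force: [0.0, 0.3, -1.1]
gripper_width: 0.0146
grip_force: 80.5
```

```bash
python3 -m jog '[[0,0,0,-0.15,0,0,0],[0,0,0,0,0,0,0],[0,0,0,0,0,0,0],[0.5,0,0,0,0,0,0],[0.5,0,0,0,0,0,0]]'
python3 -m jog '[[0.5,0,0,0,0,0,0],[0.5,0,0,0,0,0,0],[0.5,0,0,0,0,0,0],[0.5,0,0,1.5,0,0,0],[0.5,0,0,2,0,0,0]]'
python3 -m jog '[[0.5,0,0,3,0,0,0],[0.5,0,0,3,0,0,0],[0.5,0,0,3,0,0,0],[0.75,-1,-3,0,0,0,-5.9],[0.75,-1,-3,0,0,0,-5.9]]'
python3 -m jog '[[0.75,-1,-3,0,0,0,-5.9],[0.75,-1,-3,0,0,0,-5.9],[0.75,-1,-3,0,0,0,-5.9],[0.75,-1,-3,0,0,0,0],[0.75,0,0,0,0,0,0]]'
python3 - <<'E'
from m import *
grab("side","side13");grab("top","top13");s=arm.sense();p=s["position"];print(p,np.degrees(s["ee_rot"]))
grip("top13","side13","red",.18,.225,(.42,.52,.33,.45),.21)
C={}
for n in("top","side"):
    f=np.load(f"pics/{n}13.npz");P=cloud(n,f["d"]);h=cv2.cvtColor(f["im"],cv2.COLOR_RGB2HSV).astype(int)
    m=(h[...,1]<60)&(h[...,2]>110)&(P[...,2]>.112)&(P[...,2]<.125)&(abs(P[...,0]-.434)<.04)&(abs(P[...,1]-.011)<.04)
    v,u=np.nonzero(m);C[n]=np.array([u.mean(),v.mean()]);q=plane(n,np.c_[u,v],.117)[:,:2];print(n,m.sum(),C[n],q.mean(0),cv2.minAreaRect(q.astype(np.float32)),np.median(P[m][:,2]))
print(tri(C["top"],C["side"]))
x=cv2.imread("pics/side13.png")[100:250,200:440];y=cv2.imread("pics/top13.png")[100:250,120:360];cv2.imwrite("pics/c10.png",cv2.resize(np.vstack([x,y]),None,fx=2,fy=2,interpolation=cv2.INTER_CUBIC))
E
```

```text
time_s: 27.18
position: [0.4654, 0.3916, 0.1923]
ee_rot: [3.14, -0.0, 2.166]
contact_force: [-0.9, -0.6, 0.9]
gripper_width: 0.0375
grip_force: 0.0
time_s: 27.6
position: [0.4639, 0.3904, 0.2251]
ee_rot: [-3.137, -0.0, 2.166]
contact_force: [0.0, -0.0, 0.1]
gripper_width: 0.0426
grip_force: 0.0
time_s: 28.02
position: [0.4466, 0.3323, 0.3188]
ee_rot: [3.136, -0.001, 1.957]
contact_force: [0.1, 0.0, -0.3]
gripper_width: 0.0635
grip_force: 0.0
time_s: 28.43
position: [0.403, 0.2075, 0.317]
ee_rot: [-3.14, 0.002, 1.647]
contact_force: [-0.1, 0.3, -0.2]
gripper_width: 0.064
grip_force: 0.0
[0.40507941 0.21059019 0.31722391] [ 1.79940077e+02 -3.58464913e-02  9.44830499e+01]
red tri [nan nan nan] [nan nan] top-plane [nan nan nan] side-plane [0.4589 0.3835 0.216 ] bar [nan nan] nan 0 [nan nan]
top 102 [310.83333333 222.69607843] [0.43429183 0.01154163] ((0.4334740936756134, 0.011066264472901821), (0.02225889079272747, 0.03344545513391495), 89.99212646484375) 0.11675074491792031
side 98 [310.42857143 215.08163265] [0.43005483 0.00274598] ((0.429792195558548, 0.00279826857149601), (0.03742892
[... 235 characters left out ...]
ane("top",[a.mean(0)],zbar+.01).round(4)[0],"side-plane",plane("side",[b.mean(0)],zbar+.006).round(4)[0],"bar",*line(tt,zbar,plane("top",[a.mean(0)],zbar+.01)[0]))
  ret = um.true_divide(
  avg = a.mean(axis, **keepdims_kw)
m.py:18: RuntimeWarning: Degrees of freedom <= 0 for slice
  q=P[m][:,:2]; w,V=np.linalg.eigh(np.cov(q.T)); d=V[:,1]; return q.mean(0).round(4),np.degrees(np.arctan2(d[1],d[0])).round(1),len(q),np.sqrt(w).round(4)
  c *= np.true_divide(1, fact)
  c *= np.true_divide(1, fact)
m.py:18: RuntimeWarning: Mean of empty slice.
  q=P[m][:,:2]; w,V=np.linalg.eigh(np.cov(q.T)); d=V[:,1]; return q.mean(0).round(4),np.degrees(np.arctan2(d[1],d[0])).round(1),len(q),np.sqrt(w).round(4)
```

View pics/c10.png

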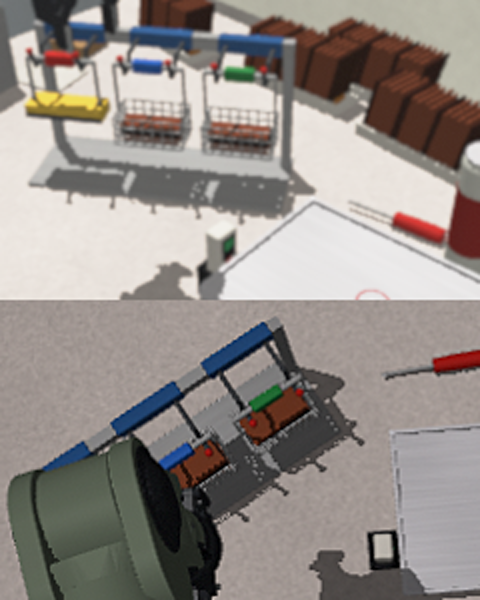

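All three now hang seated on hooks 1 to 3. The thermometer is still in its holster, top face at (311,223).

```bash
python3 -m jog '[[0.75,0.59,-3.96,0,0,0,0],[0.75,0.59,-3.96,0,0,0,0],[0.75,0.59,-3.96,0,0,0,0],[0.75,0.59,-3.96,0,0,0,0],[0.75,0.59,-3.96,0,0,0,0]]'
python3 -m jog '[[0.75,0,0,-4,0,0,0],[0.75,0,0,-4,0,0,0],[0.75,0,0,-4,0,0,0],[0.75,0,0,0,0,0,0],[0.75,0,0,0,0,0,0]]'
python3 -m jog '[[0.75,0,0,0,0,0,0],[0.75,0,0,0,0,0,0]]'
```

```text
time_s: 28.95
position: [0.4355, 0.0123, 0.3169]
ee_rot: [3.141, -0.0, 1.653]
contact_force: [1.5, -0.1, 0.2]
gripper_width: 0.0641
grip_force: 0.0
time_s: 29.37
position: [0.4335, 0.0139, 0.1958]
ee_rot: [-3.137, -0.001, 1.652]
contact_force: [-0.4, 0.6, 1.0]
gripper_width: 0.0638
grip_force: 0.0
time_s: 29.53
position: [0.4369, 0.0134, 0.1993]
ee_rot: [3.137, 0.001, 1.652]
contact_force: [0.5, 0.2, 0.9]
gripper_width: 0.064
grip_force: 0.0
```

```bash
python3 -m jog '[[0.75,0,0,-3,0,0,0],[0.75,0,0,-3,0,0,0],[0.75,0,0,-3,0,0,0],[0.75,0,0,-2,0,0,0],[0.75,0,0,-1,0,0,0]]'
python3 -m jog '[[0.75,0,0,0,0,0,0],[0.6,0,0,0,0,0,0],[0.5,0,0,0,0,0,0],[0.3,0,0,0,0,0,0],[0,0,0,0,0,0,0]]' 35
python3 -m jog '[[0,0,0,0,0,0,0],[0,0,0,0,0,0,0],[0,0,0,0,0,0,0],[0,0,0,0,0,0,0],[0,0,0,0,0,0,0]]' 35
```

```text
time_s: 29.95
position: [0.4354, 0.0135, 0.0765]
ee_rot: [3.141, 0.0, 1.652]
contact_force: [-0.1, -0.0, 0.5]
gripper_width: 0.0638
grip_force: 0.0
time_s: 30.37
position: [0.4362, 0.0131, 0.0784]
ee_rot: [3.138, 0.001, 1.651]
contact_force: [-0.8, 1.5, 8.5]
gripper_width: 0.0353
grip_force: 41.4
time_s: 30.78
position: [0.4362, 0.0131, 0.0784]
ee_rot: [3.138, 0.0, 1.651]
contact_force: [-0.2, 1.3, 7.1]
gripper_width: 0.0356
grip_force: 41.4
```

```bash
python3 -m jog '[[0,0,0,1,0,0,0],[0,0,0,2,0,0,0],[0,0,0,3,0,0,0],[0,0,0,3.5,0,0,0],[0,0,0,3.5,0,0,0]]'
python3 -m jog '[[0,0,0,3.3,0,0,0],[0,0.95,-2.83,0,0,0,0],[0,0.95,-2.83,0,0,0,0],[0,0.95,-2.83,0,0,0,0],[0,0.95,-2.83,0,0,0,0]]'
python3 -m jog '[[0,0.95,-2.83,0,0,0,0],[0,0.95,-2.83,0,0,0,0],[0,0.95,-2.83,0,0,0,0],[0,0,0,0,0,0,0],[0,0,0,0,0,0,0]]'
python3 -m jog '[[0,0,0,0,0,0,0],[0,0,0,0,0,0,0],[0,0,0,0,0,0,0]]'
python3 - <<'E'
from m import *
grab("side","side14");s=arm.sense();p=s["position"];print(p,np.degrees(s["ee_rot"]),s["gripper_width"])
f=np.load("pics/side14.npz");P=cloud("side",f["d"]);r=P[...,:2]-p[:2]
m=(abs(r)<.04).all(-1)&(P[...,2]>.12)&(P[...,2]<.21);v,u=np.nonzero(m);q=P[m];print(m.sum(),np.nanpercentile(q[:,2],[0,1,5]),q[:,:2].mean(0))
x=cv2.imread("pics/side14.png")[140:300,280:480];cv2.imwrite("pics/c11.png",cv2.resize(x,None,fx=3,fy=3,interpolation=cv2.INTER_CUBIC))
E
```

```text
time_s: 31.2
position: [0.4339, 0.0133, 0.2085]
ee_rot: [-3.141, -0.0, 1.651]
contact_force: [0.8, -0.0, -0.9]
gripper_width: 0.036
grip_force: 40.5
time_s: 31.62
position: [0.473, -0.1011, 0.2408]
ee_rot: [3.14, 0.001, 1.651]
contact_force: [0.3, 1.7, -1.1]
gripper_width: 0.0353
grip_force: 40.7
time_s: 32.03
position: [0.5011, -0.1862, 0.2398]
ee_rot: [3.141, -0.0, 1.648]
contact_force: [-0.5, -0.1, -1.1]
gripper_width: 0.0355
grip_force: 40.6
time_s: 32.28
position: [0.5007, -0.1838, 0.24]
ee_rot: [-3.142, -0.0, 1.652]
contact_force: [-0.3, 0.8, -1.4]
gripper_width: 0.0358
grip_force: 40.6
[ 0.50086571 -0.18387723  0.24006168] [ 1.79992620e+02 -1.61882643e-03  9.46626508e+01] 0.03587855929619823
190 [0.17522005 0.17571564 0.17830312] [ 0.48942249 -0.19659154]
```

View pics/c11.png

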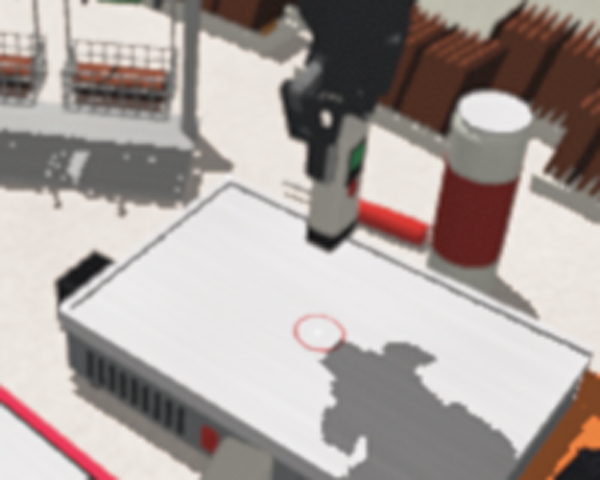

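```bash
python3 - <<'E'
from m import *
f=np.load("pics/side14.npz");P=cloud("side",f["d"])
# bottom foot pixel column extent: dark foot
h=cv2.cvtColor(f["im"],cv2.COLOR_RGB2HSV).astype(int)
m=(h[...,2]<70)&(P[...,2]>.165)&(P[...,2]<.195)&(abs(P[...,0]-.5)<.05)&(abs(P[...,1]+.186)<.05);v,u=np.nonzero(m);print("foot",u.min(),u.max(),u.mean(),v.min(),v.max(),m.sum())
# expected foot corner pixels (36x26 at z .175 and .185) for lens above ring
y=np.radians(4.6);R=np.array([[np.cos(y),-np.sin(y)],[np.sin(y),np.cos(y)]])
for z in(.175,.187):
    c=np.array([[a,b] for a in(-.018,.018) for b in(-.013,.013)])@R.T+[.5012,-.1866];print(z,proj("side",np.c_[c,np.full(4,z)]).round(1).tolist())
E
```

```text
foot 383 397 388.9375 215 222 48
0.175 [[389.4, 224.6], [379.8, 219.8], [397.8, 216.8], [388.3, 212.2]]
0.187 [[389.9, 220.6], [380.2, 215.8], [398.4, 212.8], [388.8, 208.2]]
```

The foot is where it should be over the ring, within about 2 mm. I'll hold there for about 3 s.

```bash
for i in 1; do :; done
python3 -m jog '[[0,0,0,0,0,0,0],[0,0,0,0,0,0,0],[0,0,0,0,0,0,0],[0,0,0,0,0,0,0],[0,0,0,0,0,0,0]]' >/dev/null
python3 -m jog '[[0,0,0,0,0,0,0],[0,0,0,0,0,0,0],[0,0,0,0,0,0,0],[0,0,0,0,0,0,0],[0,0,0,0,0,0,0]]' >/dev/null
python3 -m jog '[[0,0,0,0,0,0,0],[0,0,0,0,0,0,0],[0,0,0,0,0,0,0],[0,0,0,0,0,0,0],[0,0,0,0,0,0,0]]' >/dev/null
python3 -m jog '[[0,0,0,0,0,0,0],[0,0,0,0,0,0,0],[0,0,0,0,0,0,0],[0,0,0,0,0,0,0],[0,0,0,0,0,0,0]]' >/dev/null
python3 -m jog '[[0,0,0,0,0,0,0],[0,0,0,0,0,0,0],[0,0,0,0,0,0,0],[0,0,0,0,0,0,0],[0,0,0,0,0,0,0]]' >/dev/null
python3 -m jog '[[0,0,0,0,0,0,0],[0,0,0,0,0,0,0],[0,0,0,0,0,0,0],[0,0,0,0,0,0,0],[0,0,0,0,0,0,0]]' >/dev/null
python3 -m jog '[[0,0,0,0,0,0,0],[0,0,0,0,0,0,0],[0,0,0,0,0,0,0],[0,0,0,0,0,0,0],[0,0,0,0,0,0,0]]'
python3 -m jog '[[0,-0.95,2.83,0,0,0,0],[0,-0.95,2.83,0,0,0,0],[0,-0.95,2.83,0,0,0,0],[0,-0.95,2.83,0,0,0,0],[0,-0.95,2.83,0,0,0,0]]'
python3 -m jog '[[0,-0.95,2.83,0,0,0,0],[0,-0.95,2.83,0,0,0,0],[0,0,0,0,0,0,0],[0,0,0,0,0,0,0],[0,0,0,0,0,0,0]]'
python3 -m jog '[[0,0,0,-3.3,0,0,0],[0,0,0,-3.5,0,0,0],[0,0,0,0,0,0,0],[0,0,0,0,0,0,0],[0,0,0,0,0,0,0]]'
python3 - <<'E'
from h import *
s=arm.sense();print(s["position"],np.degrees(s["ee_rot"]))
E
```

```text
time_s: 35.25
position: [0.501, -0.1849, 0.2398]
ee_rot: [-3.142, 0.0, 1.651]
contact_force: [-0.2, 0.5, -1.4]
gripper_width: 0.0352
grip_force: 40.6
time_s: 35.67
position: [0.453, -0.0423, 0.2398]
ee_rot: [3.141, -0.0, 1.65]
contact_force: [0.6, 0.4, -0.6]
gripper_width: 0.0358
grip_force: 40.6
time_s: 36.08
position: [0.435, 0.013, 0.24]
ee_rot: [3.141, 0.001, 1.651]
contact_force: [0.3, 0.2, -0.9]
gripper_width: 0.036
grip_force: 40.6
time_s: 36.5
position: [0.4355, 0.0124, 0.1729]
ee_rot: [3.141, 0.0, 1.649]
contact_force: [0.4, -0.0, -1.1]
gripper_width: 0.0355
grip_force: 40.4
[0.43552653 0.01241318 0.17294625] [1.79955760e+02 1.58350843e-02 9.45093264e+01]
```

```bash
python3 -m jog '[[0,0,0,-2,0,0,0],[0,0,0,-2,0,0,0],[0,0,0,0,0,0,0],[0,0,0,0,0,0,0],[0,0,0,0,0,0,0]]'
python3 -m jog '[[0,0,0,-1,0,0,0],[0,0,0,-1,0,0,0],[0,0,0,-1,0,0,0],[0,0,0,0,0,0,0],[0,0,0,0,0,0,0]]'
```

```text
time_s: 36.92
position: [0.436, 0.0129, 0.1335]
ee_rot: [3.139, 0.001, 1.651]
contact_force: [0.4, -0.5, -1.5]
gripper_width: 0.0357
grip_force: 40.4
time_s: 37.33
position: [0.4353, 0.0131, 0.1028]
ee_rot: [3.141, 0.0, 1.651]
contact_force: [-0.5, 0.4, -0.8]
gripper_width: 0.0352
grip_force: 40.6
```

```bash
python3 -m jog '[[0,0,0,-1,0,0,0],[0,0,0,-0.8,0,0,0],[0,0,0,-0.5,0,0,0],[0,0,0,0,0,0,0],[0,0,0,0,0,0,0]]'
python3 -m jog '[[0,0,0,-0.15,0,0,0],[0,0,0,-0.1,0,0,0],[0,0,0,0,0,0,0],[0,0,0,0,0,0,0],[0,0,0,0,0,0,0]]'
```

```text
time_s: 37.75
position: [0.4346, 0.0132, 0.0789]
ee_rot: [-3.141, -0.0, 1.651]
contact_force: [-0.8, -0.2, -1.5]
gripper_width: 0.0357
grip_force: 40.6
time_s: 38.17
position: [0.4348, 0.0133, 0.0783]
ee_rot: [3.141, 0.0, 1.651]
contact_force: [-6.4, 1.4, 21.3]
gripper_width: 0.0359
grip_force: 43.2
```

```bash
python3 -m jog '[[0,0,0,0.15,0,0,0],[0,0,0,0,0,0,0],[0.55,0,0,0,0,0,0],[0.6,0,0,0,0,0,0],[0.7,0,0,0,0,0,0]]'
python3 -m jog '[[0.75,0,0,0,0,0,0],[0.75,0,0,0,0,0,0],[0.75,0,0,1,0,0,0],[0.75,0,0,2,0,0,0],[0.75,0,0,3,0,0,0]]'
python3 -m jog '[[0.75,0,0,4,0,0,0],[0.75,0,0,4,0,0,0],[0.75,0,0,4,0,0,0],[0.75,0,0,4,0,0,0],[0.75,-2,-3,0,0,0,0]]'
python3 -m jog '[[0.75,-2,-3,0,0,0,0],[0.75,-2,-3,0,0,0,0],[0.75,-2,-3,0,0,0,0],[0.75,0,-3,0,0,0,0],[0.75,0,0,0,0,0,0]]'
python3 - <<'E'
from m import *
grab("side","side15");grab("top","top15");s=arm.sense();print(s["position"])
for k,b,z in(("red",(.42,.52,.33,.45),.21),("blue",(.45,.6,.2,.35),.21),("green",(.5,.7,.05,.3),.21)): grip("top15","side15",k,.18,.225,b,z)
x=cv2.imread("pics/side15.png")[90:360,200:540];y=cv2.imread("pics/top15.png")[100:280,110:490];cv2.imwrite("pics/c12.png",np.vstack([cv2.resize(x,(460,340)),cv2.resize(y,(460,250))]))
E
```

```text
time_s: 38.58
position: [0.4346, 0.0132, 0.0777]
ee_rot: [-3.141, -0.0, 1.651]
contact_force: [-0.5, -0.7, 0.4]
gripper_width: 0.0594
grip_force: 0.0
time_s: 39.0
position: [0.4324, 0.0134, 0.1365]
ee_rot: [-3.137, -0.001, 1.651]
contact_force: [-0.0, -0.9, -1.2]
gripper_width: 0.0643
grip_force: 0.0
time_s: 39.42
position: [0.4209, -0.0153, 0.3056]
ee_rot: [3.127, 0.002, 1.657]
contact_force: [1.4, -1.9, 0.2]
gripper_width: 0.0641
grip_force: 0.0
time_s: 39.83
position: [0.3542, -0.1408, 0.298]
ee_rot: [3.141, 0.003, 1.645]
contact_force: [0.9, 0.3, 0.9]
gripper_width: 0.0642
grip_force: 0.0
[ 0.35432965 -0.13751087  0.29769387]
red tri [0.4672 0.3972 0.2081] [0.0007 0.0007] top-plane [0.4664 0.3928 0.22  ] side-plane [0.4586 0.3838 0.216 ] bar [0.4681 0.3926] 124.6 260 [0.01   0.0302]
blue tri [0.5446 0.2768 0.2207] [0.002 0.002] top-plane [0.5431 0.2782 0.22  ] side-plane [0.5517 0.2829 0.216 ] bar [0.5447 0.2792] 123.7 243 [0.0067 0.0299]
green tri [nan nan nan] [nan nan] top-plane [0.6192 0.1631 0.22  ] side-plane [nan nan nan] bar [0.6212 0.1635] 123.9 212 [0.0076 0.0299]m.py:21: RuntimeWarning: Mean of empty slice.
  print(key,"tri",*tri(a.mean(0),b.mean(0)),"top-plane",plane("top",[a.mean(0)],zbar+.01).round(4)[0],"side-plane",plane("side",[b.mean(0)],zbar+.006).round(4)[0],"bar",*line(tt,zbar,plane("top",[a.mean(0)],zbar+.01)[0]))
  ret = um.true_divide(
```

View pics/c12.png

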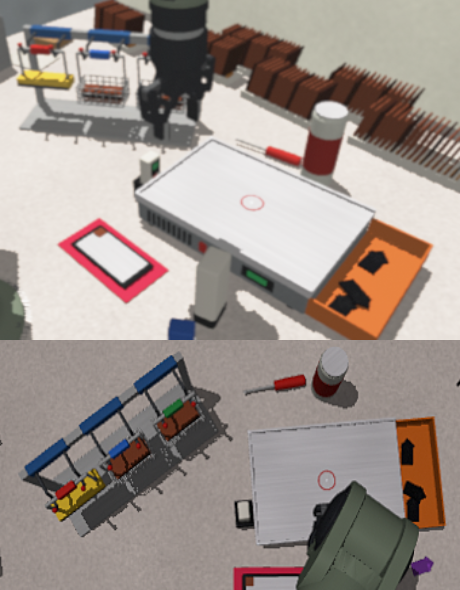

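The final view shows the scraper and both baskets seated on hooks, the plate clear, three chips in the tray and the thermometer in its holster. I'll hand it in.

```bash
python3 -c "
from station import arm
print(arm.finish_job())"
```

```text
the job is handed in; nothing more can be done
None
```

The job is handed in after about 40 s of robot time: both baskets and then the scraper hang seated on their own double hooks, all three chips found are in the catch tray, and the thermometer is back in its holster after about 3 s held 10 cm above the ring.

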